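# Load the sample carriers into the tray and lock the retainer

### The job

Stand the three loaded sample carriers upright, side by side, in the metal tray, each with its hooked handle out over the low front wall. Then slide the tray's retainer up to close the row against the end wall, until the sprung button pops up through its hole. The tubes are full: keep the carriers upright and set them down gently rather than dropping them, and leave the other things on the desk where they are.

Things in the scene. Friction and masses are not known exactly. Their poses are not given: they have to be found in the camera images.
- carrier_1: Loaded grey sample carrier standing on its foot: narrow box 22 mm wide (its x), 206 mm long (y -0.114 to +0.092 m), 62 mm high (69 with small fittings), about 0.1 kg; hooked handle jutting out at the +y end, small orange tag at the -y end. Capped tubes stand firmly near its ends, up to 110 mm above the foot. Origin: centre line, underside, 11 mm from the middle towards the handle; z up. All three have the same body.
- carrier_2: Loaded grey sample carrier standing on its foot: narrow box 22 mm wide (its x), 206 mm long (y -0.114 to +0.092 m), 62 mm high (69 with small fittings), about 0.1 kg; hooked handle jutting out at the +y end, small orange tag at the -y end. Capped tubes stand firmly near its ends, up to 110 mm above the foot. Origin: centre line, underside, 11 mm from the middle towards the handle; z up. All three have the same body.
- carrier_3: Loaded grey sample carrier standing on its foot: narrow box 22 mm wide (its x), 206 mm long (y -0.114 to +0.092 m), 62 mm high (69 with small fittings), about 0.1 kg; hooked handle jutting out at the +y end, small orange tag at the -y end. Capped tubes stand firmly near its ends, up to 110 mm above the foot. Origin: centre line, underside, 11 mm from the middle towards the handle; z up. All three have the same body.
- carrier_1_mid (a point): Best grip point of carrier_1: the middle of its length, near its centre of mass, 50 mm above its foot (carrier frame 0, -0.011, 0.050 m). Grip across the 22 mm between the flat side walls; no tubes from y = -0.065 to +0.043 m.
- carrier_1_handle (a point): Centre of the hooked handle of carrier_1 (carrier frame 0, 0.105, 0.056 m); block 22 mm wide, y 0.092 to 0.118, z 0.048 to 0.064 m.
- carrier_2_mid (a point): Best grip point of carrier_2: the middle of its length, near its centre of mass, 50 mm above its foot (carrier frame 0, -0.011, 0.050 m). Grip across the 22 mm between the flat side walls; no tubes from y = -0.065 to +0.043 m.
- carrier_2_handle (a point): Centre of the hooked handle of carrier_2 (carrier frame 0, 0.105, 0.056 m); block 22 mm wide, y 0.092 to 0.118, z 0.048 to 0.064 m.
- carrier_3_mid (a point): Best grip point of carrier_3: the middle of its length, near its centre of mass, 50 mm above its foot (carrier frame 0, -0.011, 0.050 m). Grip across the 22 mm between the flat side walls; no tubes from y = -0.065 to +0.043 m.
- carrier_3_handle (a point): Centre of the hooked handle of carrier_3 (carrier frame 0, 0.105, 0.056 m); block 22 mm wide, y 0.092 to 0.118, z 0.048 to 0.064 m.
- tray: Fixed metal tray, 225 x 292 mm, low front wall towards the robot. Origin on the desk; x from front to back, y left along the row, z up; floor at z = 0.007 m. Carriers stand in it parallel to x, handle over the front wall (-x). Inner faces: front x = -0.097 (42 mm high), back x = +0.119 m (64 mm high). A carrier midway has its origin at tray x = 0, with 5 mm of play either way; the lips flare out.
- tray_end (a point): Foot of the tray's fixed end wall (left end, 40 mm high), on its inner face: tray x = 0, y = +0.145, z = 0.007 m. From here to the open retainer are 143 to 158 mm: room to set carriers down with finger gaps, e.g. centres at tray y = +0.130, +0.084 and +0.038 m; the retainer then pushes them together and against this wall.
- retainer (a joint): Sliding retainer, in m: 0 = wide open (right), grows to the left (tray +y), stop at 0.092. Pusher plate 200 mm wide, top 39 mm above the desk, face at tray y = -0.013 + value, on an outer tube that slides over a fixed tube. At 0.088 (2 mm either way) its hole meets the button, which pops up and locks it both ways: room for three carriers and 4 mm. Takes 2 to 8 N; stays where left.
- retainer_grip (a point): Grip of the retainer: upright black block on the outer tube, 14 mm thick along tray y, 56 mm along tray x, 37 to 79 mm above the desk (tube below it, top at 34 mm). The point lies in it 60 mm above the desk, at tray x = +0.011, y = -0.066 + retainer value.
- catch_button (a joint): Sprung button in the fixed inner tube, in m: about 0 = held down under the outer tube, 0.0075 = popped up through its hole (8 mm round, then standing 5 mm above the tube).
- catch_top (a point): Top of the sprung button, at tray x = +0.011, y = -0.033 m, 31 mm above the desk when held down, 39 mm when popped.
- mouse: Black computer mouse, 106 x 61 x 36 mm, left of the tray. Bystander. Origin: centre of the underside.
- wash_bottle: Square white bottle with grey cap, 60 x 60 x 128 mm, to the right of the carriers. Bystander. Origin: centre of the underside.

How it is judged:
On the way, in this order (a step that is already met when the one before it is completed fails the run):
1. all three carriers stand upright in the tray, handles over the front wall (x of carrier_1 in the frame of tray between -0.009 and 0.009 m and y of carrier_1 in the frame of tray between -0.02 and 0.145 m and z of carrier_1 in the frame of tray between 0.003 and 0.012 m and angle between each of carrier_1, carrier_2, carrier_3's own z axis and vertical below 0.08 rad and angle between the y axis of each of carrier_1, carrier_2, carrier_3 and the x axis of tray, either way round below 0.3 rad and x of each of carrier_1_handle, carrier_2_handle, carrier_3_handle in the frame of tray below -0.08 m and x of carrier_2 in the frame of tray between -0.009 and 0.009 m and y of carrier_2 in the frame of tray between -0.02 and 0.145 m and z of carrier_2 in the frame of tray between 0.003 and 0.012 m and x of carrier_3 in the frame of tray between -0.009 and 0.009 m and y of carrier_3 in the frame of tray between -0.02 and 0.145 m and z of carrier_3 in the frame of tray between 0.003 and 0.012 m), for 0.2 s.
2. the retainer is closed on the row and the button has popped through its hole (value of joint retainer between 0.084 and 0.0915 m and value of joint catch_button above 0.005 m), for 0.2 s.
At the end, for the whole second after the job is handed in: All three carriers rest on the tray floor beyond the retainer, upright and parallel to the tray (0.08 rad), within 9 mm of midway front to back, handles over the front wall; the retainer stands at 0.084 to 0.0915 m with the button over 5 mm up through its hole (all of step 2 and x of carrier_1 in the frame of tray between -0.009 and 0.009 m and y of carrier_1 in the frame of tray between 0.07 and 0.145 m and z of carrier_1 in the frame of tray between 0.003 and 0.012 m and angle between each of carrier_1, carrier_2, carrier_3's own z axis and vertical below 0.08 rad and angle between the y axis of each of carrier_1, carrier_2, carrier_3 and the x axis of tray, either way round below 0.08 rad and x of each of carrier_1_handle, carrier_2_handle, carrier_3_handle in the frame of tray below -0.08 m and linear speed of each of carrier_1, carrier_2, carrier_3 below 0.02 m/s and x of carrier_2 in the frame of tray between -0.009 and 0.009 m and y of carrier_2 in the frame of tray between 0.07 and 0.145 m and z of carrier_2 in the frame of tray between 0.003 and 0.012 m and x of carrier_3 in the frame of tray between -0.009 and 0.009 m and y of carrier_3 in the frame of tray between 0.07 and 0.145 m and z of carrier_3 in the frame of tray between 0.003 and 0.012 m and velocity of joint retainer between -0.01 and 0.01 m/s); the robot touches nothing.
It fails at once if a carrier is tipped by more than 0.5 rad (angle between any of carrier_1, carrier_2, carrier_3's own z axis and vertical above 0.5 rad).
It fails at once if a carrier is dropped (it moves faster than 0.6 m/s within about 2 cm of the desk or tray floor) ((height (world z) of carrier_1 below 0.025 m and linear speed of carrier_1 above 0.6 m/s) or (height (world z) of carrier_2 below 0.025 m and linear speed of carrier_2 above 0.6 m/s) or (height (world z) of carrier_3 below 0.025 m and linear speed of carrier_3 above 0.6 m/s)).
It fails at once if a bystander is moved by more than 25 mm (distance of any of mouse, wash_bottle from where it was at the start of the episode above 0.025 m).
It also fails if it takes over 72 s, if anything falls off the work surface, if the arm or the gripper's body presses on something with over 40 N, if the wrist force passes 120 N, or if a joint passes its speed limit or range.

### The arm

A 6-joint arm with a two-finger parallel gripper is mounted at the origin on a cart in front of the work surface, level with it; the furniture and walls round the work are solid. World frame = base frame: x ahead of the robot, y to its left, z up, the work surface at z = 0. Lengths are in m, angles in rad, forces in N, time in s.
With the tool pointing down it reaches from about 0.225 to 0.875 m from the base axis. Payload 3.4 kg.
Tool frame: the origin (TCP) lies between the finger pads; the fingertips stand 11 mm ahead of it and the grasp point (between the pads) lies 8 mm behind it (tips_ahead is the distance from the TCP to the fingertips, in m); z points along the fingers, x is the direction in which the jaws open and shut, and the axes are right-handed (so a half turn about z gives the same grasp; the last joint's range is limited). The gripper opens to 85 mm and grips with 20 to 120 N. Pads are 22 mm wide; open, the fingers measure 114 mm over their backs; the gripper's body (76 mm by 85 mm) begins 54 mm behind the grasp point. The pads swing forward as they close: fully open they stand 13 mm farther back than shut.
Start: joints at [-1.242, 0.276, 1.505, -0, 1.361, -0.121], TCP at [0.25, -0.518, 0.242] pointing down, gripper open.
Joint ranges: [-2.89, 2.89], [-0.75, 2.08], [0.22, 2.7], [-1.18, 4.32], [0.11, 2.71], [-2.7, 2.7]. Speed limits (rad/s): [2.57, 2.57, 3.14, 3.14, 3.14, 3.14].

### API

Orientations are given as a unit quaternion [w, x, y, z].
In Python, from rig import get_state, get_image, sign_off, masks_of, tips_ahead gives the robot as it stands.
- The arm moves only by the tool play_rows, never from a script. Its argument "series" is a list of rows, each an object of numbers: "fingers": the closure, from -1 (fully open) to 1 (shut); "dx", "dy", "dz": the shift along the world's x, y, z in mm; "turn": the turn about the world's z in rad. A call has 1 to 20 rows; each row shifts and turns the pose as measured when the row begins; what a row does not reach is not made up. A row lasts 1/12 s, in which the tool goes at most 41.7 mm and 7.16 degrees, less where a joint would pass 70% of its speed; a pose out of reach is approached as far as the arm can. A call with a gripper value outside its range is refused whole. The fingers move at their own pace and stop on an object; "squeeze" is the grip in N (left out, the last holds). Time passes only in rows, so rows that do not move let the fingers close. It gives the time, the measured TCP pose, the force and the opening at its end, in the units of the state.
- get_state(): the state, without advancing time (a new reading comes with each control period).
- get_image(name): name is "scene" or "top"; returns a dict with "pixels" (420x560x3 uint8, red, green, blue), "vfov" (degrees; the focal length in pixels is half the picture's height over the tangent of half this angle, whatever the lens; pixels are square), "cx", "cy" (the principal point, pixels), "rvec" (rotation vector, rad) and "tvec" (3), from world to camera coordinates, as OpenCV has them. Camera axes: x right, y down, z forward; pixel columns grow to the right and rows downward; lengths in m; the calibration is good to about 2 mm. A picture is of the moment at which its call begins. There is no depth.
- sign_off(): hands the job in, once; it reports no verdict.
Trained networks look in a picture, given as the dict that the camera call returned (one of the last four; its "shot" number tells which), for a name from the list of things; names that differ only in an ending like _2 or _b are one class to them, and where a whole thing is asked for, a point or a joint stands for the part that bears it (a point fixed in the world has none). Each returns a list of dicts, best first, with "p" (0 to 1); they miss things now and then, are a little off and sometimes report something else, mostly with a low value. They report only what shows in the picture. A call takes as long as a camera call.
- masks_of(picture, label): "region" (420x560 bool, what is visible of it) and "xy" ([column, row] in pixels, amid what is visible of it).
The state is a dict: "clock": time; "qpos": joint angles; "qd": joint speeds; "effort": joint torques, N m; "position": TCP position; "ee_rot": TCP orientation; "contact_force": force on the tool from outside, world axes, zero at the start; "moment": the same for the moment, N m; "width": finger opening in m.
Only numpy, scipy, OpenCV 4.12 (cv2) and the standard library are available. Lean on these libraries where they do the work, as an engineer would, in place of code of your own. Each camera call takes 0.05 s, during which the arm holds its last target. There are 200 camera calls.

## Working session

There is one attempt and no reset: what is moved stays moved. The work goes in short steps, Python scripts to look and compute and a tool call to move; the robot and the scene stay as the last step left them, time stands still between calls to the robot, and variables do not carry over. Pictures are saved under pics/ and viewed, about 8 in all and at most 12, crops included, and the job is handed in when it is done.

Besides the shell and the picture viewer there is one more tool, called after ">>>" by a JSON object that holds its "method" and its "body". play_rows: Moves the arm, as the interface text tells. Its arguments: {"type":"object","properties":{"series":{"type":"array"},"squeeze":{"type":"number"}},"required":["series"]}

```bash
mkdir -p pics; cat > h.py <<'E'
import numpy as np, cv2
from rig import *
def cam(d):
    R,_=cv2.Rodrigues(np.array(d["rvec"],float)); t=np.array(d["tvec"],float).ravel()
    f=d["pixels"].shape[0]/2/np.tan(np.radians(d["vfov"])/2)
    return R,t,f,d["cx"],d["cy"]
def ray(d,uv,z):
    R,t,f,cx,cy=cam(d); v=R.T@np.array([(uv[0]-cx)/f,(uv[1]-cy)/f,1]); c=-R.T@t
    return c+v*(z-c[2])/v[2]
def proj(d,P):
    R,t,f,cx,cy=cam(d); p=np.atleast_2d(P)@R.T+t
    return np.c_[f*p[:,0]/p[:,2]+cx,f*p[:,1]/p[:,2]+cy]
def save(d,n,crop=None,s=1):
    im=d["pixels"][:,:,::-1]
    if crop: im=im[crop[1]:crop[3],crop[0]:crop[2]]
    cv2.imwrite("pics/"+n+".png",cv2.resize(im,None,fx=s,fy=s,interpolation=cv2.INTER_CUBIC))
E
python3 - <<'E'
from h import *
print(get_state(), tips_ahead)
for n in("top","scene"):
    d=get_image(n); save(d,n+"0",s=1.4)
    print(n,{k:v for k,v in d.items() if k!="pixels"}, "campos",-cam(d)[0].T@cam(d)[1])
    for l in("carrier_1","carrier_1_mid","carrier_1_handle","tray","tray_end","retainer","retainer_grip","catch_top","mouse","wash_bottle"):
        for m in masks_of(d,l):
            r=cv2.minAreaRect(np.argwhere(m["region"])[:,::-1].astype(np.float32)) if m["region"].any() else None
            print(l,round(m["p"],2),np.round(m["xy"],1),m["region"].sum(),np.round(np.r_[r[0],r[1],r[2]],1) if r else None)
E
```

```text
{'clock': 0.0, 'qpos': array([-1.24202639e+00,  2.76600553e-01,  1.50614031e+00,  4.43322503e-06,
        1.36069743e+00, -1.21000877e-01]), 'qd': array([ 0.00073449,  0.00038074, -0.00101407,  0.00055939, -0.00031006,
        0.00029631]), 'effort': array([ 1.30527078e-04, -4.16775620e+01, -2.45809293e+01, -3.91028525e-04,
        1.11152889e-02,  1.11217088e-05]), 'position': array([ 0.24981652, -0.51732949,  0.24143366]), 'ee_rot': array([-5.83032476e-04,  8.46982022e-01, -5.31620733e-01, -7.15316289e-04]), 'contact_force': array([-0.18196625, -0.23254965, -1.00027267]), 'moment': array([0.0241776 , 0.05992758, 0.06864292]), 'width': 0.08557290847133646} 0.011
top {'vfov': 48.895066252252406, 'cx': 274.2558298277765, 'cy': 206.03802233406978, 'rvec': array([ 2.18610772, -2.18987253,  0.06360191]), 'tvec': array([-0.05989696,  0.49516308,  1.5711139 ]), 'shot': 1} campos [ 0.39668371 -0.0668969   1.59854304]
carrier_1 0.92 [358.6 194.1] 716 [363.6 193.   70.9  12.6  81.2]
carrier_1 0.71 [341.4 192. ] 653 [336.9 191.5  10.   71.8   7.4]
carrier_1 0.61 [305.2 200. ] 557 [305.8 200.1 
[... 1129 characters left out ...]
[283.9 191.1] 642 [290.5 189.8  56.   22.    4.4]
carrier_1_handle 0.73 [281.8 190.6] 798 [289.7 189.   56.8  24.1   7. ]
tray 0.83 [243.  242.5] 3168 [239.4 239.3 101.2  45.1  21.8]
tray_end 0.59 [241.1 242.6] 3176 [239.3 238.6  98.5  45.   23.2]
retainer 0.72 [242.  242.7] 1065 [238.8 239.1  60.4  32.4  20.3]
retainer 0.44 [335.1 166.8] 447 [333.5 168.   32.   15.   90. ]
retainer_grip 0.93 [243.2 243.7] 1000 [238.9 239.1  59.5  32.1  20. ]
retainer_grip 0.31 [312.9 185.2] 602 [301.  180.   61.4  22.4  18.8]
mouse 0.75 [242.  243.9] 3224 [239.7 238.7 100.3  46.1  23.2]
mouse 0.68 [335.6 165.8] 455 [334. 168.  32.  16.  90.]
wash_bottle 0.71 [336.1 166.9] 485 [333.5 168.   32.   17.   90. ]
```

View pics/top0.png

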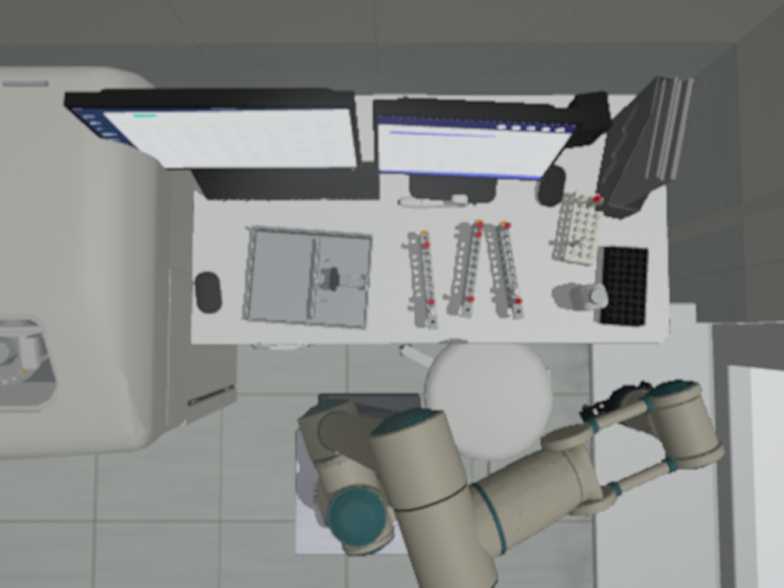

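View pics/scene0.png

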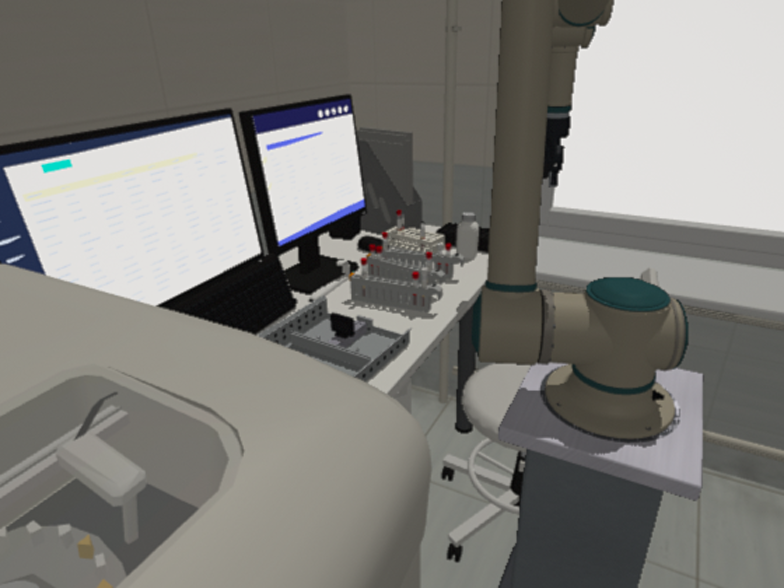

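The top view shows the tray at px (158–265, 162–235) of the original picture. Three carriers stand near columns 303, 333 and 360 with their orange tags at the back, so the handles already face the robot. I'll zoom in to measure precisely.

```bash
python3 - <<'E'
from h import *
d=get_image("top"); np.save("pics/top.npy",d,allow_pickle=True)
save(d,"tray1",(165,150,275,240),7); save(d,"car1",(280,150,380,240),7)
E
```

```text
(no output)
```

View pics/tray1.png

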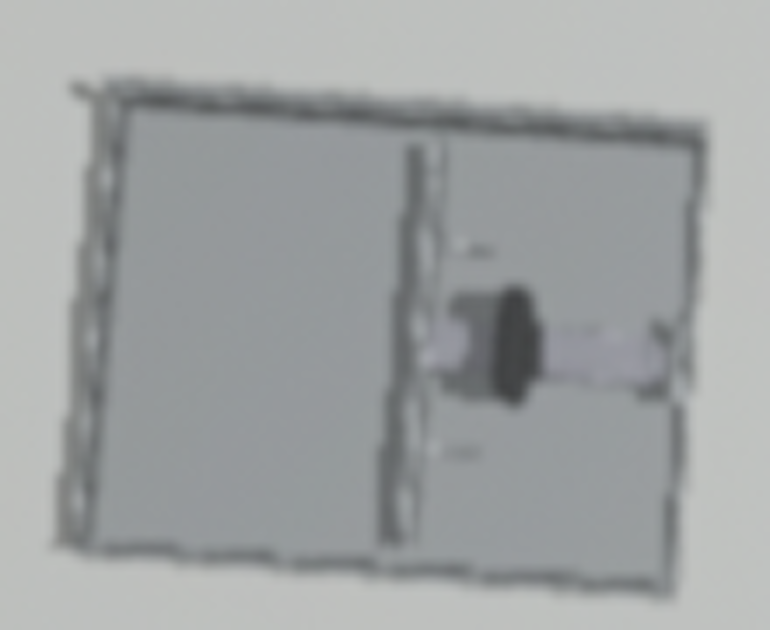

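View pics/car1.png

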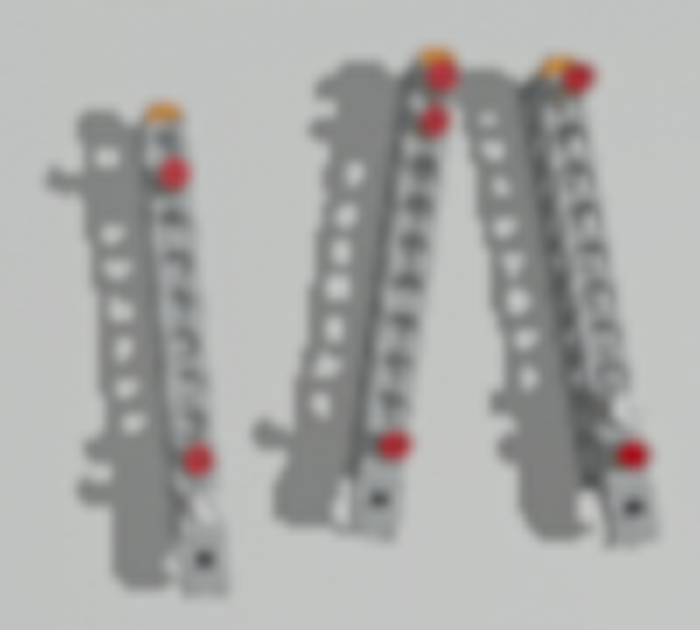

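```bash
cat >> h.py <<'E'
def T(p,L): # pose x,y,yaw ; local pts
    L=np.atleast_2d(L).astype(float); c,s=np.cos(p[2]),np.sin(p[2])
    return np.c_[p[0]+c*L[:,0]-s*L[:,1],p[1]+s*L[:,0]+c*L[:,1],L[:,2]]
E
cat > fit.py <<'E'
from h import *
from scipy.optimize import least_squares
d=np.load("pics/top.npy",allow_pickle=True).item()
cv=lambda c,o:(np.array(c,float)+.5)/7-.5+o
for n,h,t in(("A",(204,559),(164,113)),("B",(378,498),(436,56)),("C",(633,507),(557,66))):
    H=ray(d,cv(h,(280,150)),.064);G=ray(d,cv(t,(280,150)),.06)
    v=H-G; yaw=np.arctan2(v[1],v[0])-np.pi/2
    u=v[:2]/np.linalg.norm(v[:2]); o=H[:2]-.105*u; m=H[:2]-.116*u
    print(n,"len",np.linalg.norm(v[:2]).round(4),"origin",o.round(4),"yaw",yaw.round(4),"mid",m.round(4))
# tray: foot of end wall, foot of back wall (lines), front foot, grip top
o=(165,150)
ptsE=cv([(128,105),(92,545)],o); ptsB=cv([(160,110),(690,150)],o); ptsF=cv([(100,545),(660,580)],o)
g=cv((515,345),o)
def res(q):
    p,v=q[:3],q[3]; r=[]
    inv=lambda P:np.array([np.cos(p[2])*(P[0]-p[0])+np.sin(p[2])*(P[1]-p[1]),-np.sin(p[2])*(P[0]-p[0])+np.cos(p[2])*(P[1]-p[1])])
    for e in ptsE:r.append(inv(ray(d,e,.007))[1]-.145)
    for e in ptsB:r.append(inv(ray(d,e,.007))[0]-.119)
    for e in ptsF:r.append(inv(ray(d,e,.020))[0]+.097)
    G=inv(ray(d,g,.079)); r+=list(G-[.011,-.066+v]); return np.array(r)*1000
s=least_squares(res,[.4,.2,-.05,0]); p=s.x
print("tray",p.round(4),res(p).round(1))
np.save("tray.npy",p)
im=cv2.resize(d["pixels"][:,:,::-1],None,fx=4,fy=4,interpolation=cv2.INTER_CUBIC)
def line(L,c):
    q=(proj(d,T(p[:3],L))+.5)*4-.5; cv2.polylines(im,[np.round(q*16).astype(int)],False,c,1,cv2.LINE_AA,4)
line([(-.097,.145,.007),(.119,.145,.007),(.119,-.143,.007),(-.097,-.143,.007),(-.097,.145,.007)],(0,0,255))
line([(-.097,.145,.042),(-.097,-.143,.042)],(0,255,0)); line([(.119,.145,.064),(.119,-.143,.064)],(255,0,0))
v=p[3]; line([(-.09,-.013+v,.039),(.11,-.013+v,.039)],(255,0,255)); 
line([(-.017,-.073+v,.079),(.039,-.073+v,.079),(.039,-.059+v,.079),(-.017,-.059+v,.079),(-.017,-.073+v,.079)],(0,255,255))
cv2.imwrite("pics/fit.png",im[600:960,640:1120][:, :]); 
E
python3 fit.py
```

```text
A len 0.2143 origin [ 0.5187 -0.1665] yaw -4.6304 mid [ 0.5297 -0.1656]
B len 0.2142 origin [ 0.5468 -0.2727] yaw 1.4287 mid [ 0.5577 -0.2742]
C len 0.214 origin [ 0.5421 -0.3626] yaw -4.5598 mid [ 0.553 -0.361]
tray [ 0.5094  0.1205 -0.0712  0.0042] [ 0.1 -0.1  0.7 -1.1 -0.3  1.7 -0.9 -0. ]
```

View pics/fit.png

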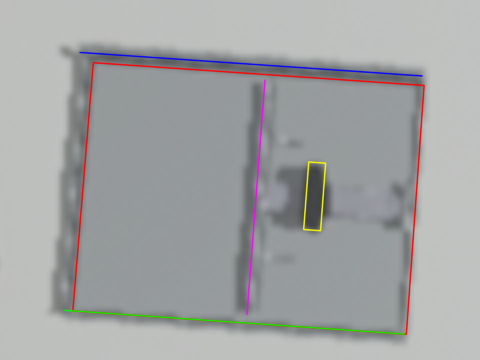

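The overlay agrees to about 1–2 mm: tray at (0.509, 0.1205), yaw −0.071, retainer about 4 mm. Next I'll move over carrier A.

>>> {"method": "play_rows", "body": {"series": [{"fingers": 0,"dx": 20,"dy": 25,"dz": -2,"turn": -0.026},{"fingers": 0,"dx": 20,"dy": 25,"dz": -2,"turn": -0.026},{"fingers": 0,"dx": 20,"dy": 25,"dz": -2,"turn": -0.026},{"fingers": 0,"dx": 20,"dy": 25,"dz": -2,"turn": -0.026},{"fingers": 0,"dx": 20,"dy": 25,"dz": -2,"turn": -0.026},{"fingers": 0,"dx": 20,"dy": 25,"dz": -2,"turn": -0.026},{"fingers": 0,"dx": 20,"dy": 25,"dz": -2,"turn": -0.026},{"fingers": 0,"dx": 20,"dy": 25,"dz": -2,"turn": -0.026},{"fingers": 0,"dx": 20,"dy": 25,"dz": -2,"turn": -0.026},{"fingers": 0,"dx": 20,"dy": 25,"dz": -2,"turn": -0.026},{"fingers": 0,"dx": 20,"dy": 25,"dz": -2,"turn": -0.026},{"fingers": 0,"dx": 20,"dy": 25,"dz": -2,"turn": -0.026},{"fingers": 0,"dx": 20,"dy": 25,"dz": -2,"turn": -0.026},{"fingers": 0,"dx": 20,"dy": 25,"dz": -2,"turn": -0.026},{"fingers": 0}], "squeeze": 40}}

```text
invalid input at $.series[14]: expected keys fingers, dx, dy, dz, turn
```

>>> {"method": "play_rows", "body": {"series": [{"fingers": 0,"dx": 20,"dy": 25,"dz": -2,"turn": -0.026},{"fingers": 0,"dx": 20,"dy": 25,"dz": -2,"turn": -0.026},{"fingers": 0,"dx": 20,"dy": 25,"dz": -2,"turn": -0.026},{"fingers": 0,"dx": 20,"dy": 25,"dz": -2,"turn": -0.026},{"fingers": 0,"dx": 20,"dy": 25,"dz": -2,"turn": -0.026},{"fingers": 0,"dx": 20,"dy": 25,"dz": -2,"turn": -0.026},{"fingers": 0,"dx": 20,"dy": 25,"dz": -2,"turn": -0.026},{"fingers": 0,"dx": 20,"dy": 25,"dz": -2,"turn": -0.026},{"fingers": 0,"dx": 20,"dy": 25,"dz": -2,"turn": -0.026},{"fingers": 0,"dx": 20,"dy": 25,"dz": -2,"turn": -0.026},{"fingers": 0,"dx": 20,"dy": 25,"dz": -2,"turn": -0.026},{"fingers": 0,"dx": 20,"dy": 25,"dz": -2,"turn": -0.026},{"fingers": 0,"dx": 20,"dy": 25,"dz": -2,"turn": -0.026},{"fingers": 0,"dx": 20,"dy": 25,"dz": -2,"turn": -0.026},{"fingers": 0,"dx": 0,"dy": 0,"dz": 0,"turn": 0}], "squeeze": 40}}

```text
clock: 2.4
position: [0.5394, -0.1537, 0.2142]
ee_rot: [0.001, 0.728, -0.686, 0.003]
contact_force: [0.0, -1.0, 0.0]
width: 0.0424
```

>>> {"method": "play_rows", "body": {"series": [{"fingers": 0,"dx": -9,"dy": -12,"dz": 0,"turn": 0.022},{"fingers": 0,"dx": 0,"dy": 0,"dz": -30,"turn": 0},{"fingers": 0,"dx": 0,"dy": 0,"dz": -30,"turn": 0},{"fingers": 0,"dx": 0,"dy": 0,"dz": -20,"turn": 0},{"fingers": 0,"dx": 0,"dy": 0,"dz": 0,"turn": 0},{"fingers": 0,"dx": 0,"dy": 0,"dz": 0,"turn": 0}]}}

```text
clock: 2.9
position: [0.5324, -0.1652, 0.1339]
ee_rot: [0.001, 0.738, -0.674, 0.006]
contact_force: [1.0, -0.4, 0.1]
width: 0.0429
```

```bash
cat > go.py <<'E'
import sys
from h import *
x,y,z,w=map(float,sys.argv[1:5]); s=get_state(); q=s["ee_rot"]; p=s["position"]
yaw=2*np.arctan2(q[2],q[1]); e=(w-yaw+np.pi/2)%np.pi-np.pi/2
print("d mm",((np.array([x,y,z])-p)*1000).round(1),"turn",round(e,4),"q6",s["qpos"][5].round(2),"w",s["width"].round(4),"F",s["contact_force"].round(1),"t",s["clock"])
E
python3 go.py .530 -.166 .045 -1.4888
python3 - <<'E'
from h import *
d=get_image("scene"); save(d,"s1",(220,80,420,240),4)
E
```

```text
Traceback (most recent call last):
  File "go.py", line 5, in <module>
    print("d mm",((np.array([x,y,z])-p)*1000).round(1),"turn",round(e,4),"q6",s["qpos"][5].round(2),"w",s["width"].round(4),"F",s["contact_force"].round(1),"t",s["clock"])
                                                                                                        ^^^^^^^^^^^^^^^^
AttributeError: 'float' object has no attribute 'round'
```

View pics/s1.png

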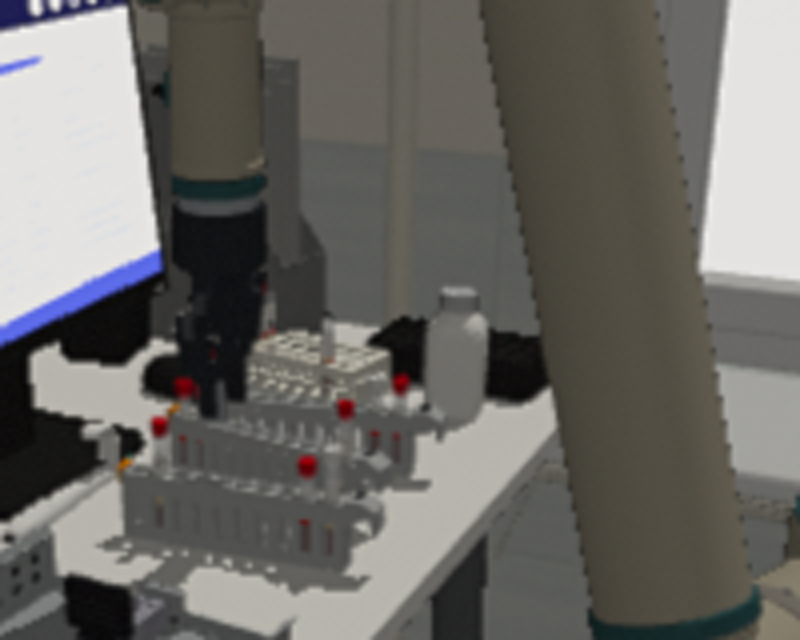

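```bash
sed -i 's/s\["width"\].round(4)/round(s["width"],4)/' go.py; python3 go.py .530 -.166 .045 -1.4888
python3 - <<'E'
from h import *
d=get_image("scene")
f=lambda P:((proj(d,P)+.5-[220,80])*4-.5).round(0)
A=(.5187,-.1665,1.6528)
for y,z in((-.114,.062),(-.114,.05),(-.114,.03),(-.118,.06),(-.118,.05),(.118,.064),(.118,.048),(.092,0),(-.114,0)): print(y,z,f(T(A,[0,y,z])))
print(f([.5324,-.1652,.1339-.011]))
t=get_image("top")
for y,z in((-.114,.062),(-.114,.05),(-.118,.05),(-.114,.03),(.105,.064),(.118,.064),(.118,.048)): print(y,z,((proj(t,T(A,[0,y,z]))+.5-[280,150])*7-.5).round(0))
E
```

```text
d mm [ -2.2  -0.8 -88.9] turn -0.0083 q6 1.06 w 0.043 F [-0.3 -0.1 -0.3] t 2.95
-0.114 0.062 [[118. 465.]]
-0.114 0.05 [[119. 478.]]
-0.114 0.03 [[120. 499.]]
-0.118 0.06 [[114. 467.]]
-0.118 0.05 [[115. 477.]]
0.118 0.064 [[373. 502.]]
0.118 0.048 [[373. 520.]]
0.092 0 [[343. 567.]]
-0.114 0 [[122. 530.]]
[[222. 414.]]
-0.114 0.062 [[163. 103.]]
-0.114 0.05 [[162. 106.]]
-0.118 0.05 [[161.  98.]]
-0.114 0.03 [[160. 113.]]
0.105 0.064 [[204. 559.]]
0.118 0.064 [[206. 586.]]
0.118 0.048 [[204. 587.]]
```

The tag, handle end and foot in both views all say the carriers sit about 4 mm nearer the robot than the dot-based estimate. I've corrected for that and am descending onto A.

>>> {"method": "play_rows", "body": {"series": [{"fingers": 0,"dx": -6,"dy": -1,"dz": -20,"turn": -0.008},{"fingers": 0,"dx": 0,"dy": 0,"dz": -25,"turn": 0},{"fingers": 0,"dx": 0,"dy": 0,"dz": -20,"turn": 0},{"fingers": 0,"dx": 0,"dy": 0,"dz": -14,"turn": 0},{"fingers": 0,"dx": 0,"dy": 0,"dz": -5,"turn": 0},{"fingers": 0,"dx": 0,"dy": 0,"dz": 0,"turn": 0}]}}

```text
clock: 3.55
position: [0.5351, -0.1709, 0.0594]
ee_rot: [-0.003, 0.735, -0.678, 0.019]
contact_force: [-0.0, -0.3, 1.1]
width: 0.0426
```

```bash
python3 go.py .526 -.166 .045 -1.4888
```

```text
d mm [ -9.1   4.9 -14.4] turn 0.0004 q6 1.06 w 0.0426 F [-0.  -0.3  1.1] t 3.55
```

>>> {"method": "play_rows", "body": {"series": [{"fingers": 0,"dx": -9,"dy": 5,"dz": 0,"turn": 0},{"fingers": 0,"dx": 0,"dy": 0,"dz": 0,"turn": 0},{"fingers": 0,"dx": 0,"dy": 0,"dz": 0,"turn": 0}]}}

```text
clock: 3.8
position: [0.5277, -0.1666, 0.0628]
ee_rot: [-0.004, 0.735, -0.678, 0.021]
contact_force: [0.4, -0.4, -0.0]
width: 0.0427
```

```bash
python3 go.py .526 -.166 .045 -1.4888; python3 -c "
from h import *
s=get_state();print(s['ee_rot'].round(4),s['qpos'].round(3),s['qd'].round(4))"
```

```text
d mm [ -1.7   0.6 -17.8] turn 0.0004 q6 1.07 w 0.0427 F [ 0.4 -0.4 -0. ] t 3.8
[-0.0043  0.7352 -0.6775  0.0214] [-0.428  0.385  1.84  -0.007  0.873  1.065] [ 0.004  -0.0291  0.0169  0.0032  0.03    0.0001]
```

>>> {"method": "play_rows", "body": {"series": [{"fingers": 0,"dx": -2,"dy": 0,"dz": -6,"turn": 0},{"fingers": 0,"dx": 0,"dy": 0,"dz": -6,"turn": 0},{"fingers": 0,"dx": 0,"dy": 0,"dz": -5,"turn": 0},{"fingers": 0,"dx": 0,"dy": 0,"dz": 0,"turn": 0},{"fingers": 0,"dx": 0,"dy": 0,"dz": 0,"turn": 0}]}}

```text
clock: 4.22
position: [0.5268, -0.1671, 0.0469]
ee_rot: [-0.005, 0.735, -0.677, 0.024]
contact_force: [0.3, -0.7, 0.4]
width: 0.0427
```

```bash
cat >> go.py <<'E'
from scipy.spatial.transform import Rotation as Ro
print("toolz",Ro.from_quat(np.roll(q,-1)).as_matrix()[:,2].round(4))
E
python3 go.py .526 -.166 .045 -1.4888
```

```text
d mm [-0.8  1.1 -1.9] turn 0.0001 q6 1.06 w 0.0427 F [ 0.3 -0.7  0.4] t 4.2167
toolz [ 0.0425 -0.025  -0.9988]
```

>>> {"method": "play_rows", "body": {"series": [{"fingers": 1,"dx": 0,"dy": 0,"dz": 0,"turn": 0},{"fingers": 1,"dx": 0,"dy": 0,"dz": 0,"turn": 0},{"fingers": 1,"dx": 0,"dy": 0,"dz": 0,"turn": 0},{"fingers": 1,"dx": 0,"dy": 0,"dz": 0,"turn": 0},{"fingers": 1,"dx": 0,"dy": 0,"dz": 0,"turn": 0},{"fingers": 1,"dx": 0,"dy": 0,"dz": 0,"turn": 0}], "squeeze": 40}}

```text
clock: 4.72
position: [0.5268, -0.1668, 0.0468]
ee_rot: [-0.005, 0.735, -0.677, 0.023]
contact_force: [-0.1, 0.2, 0.5]
width: 0.0213
```

```bash
python3 go.py .526 -.166 .045 -1.4888
```

```text
d mm [-0.8  0.8 -1.8] turn 0.0004 q6 1.06 w 0.0213 F [-0.1  0.2  0.5] t 4.7167
toolz [ 0.0416 -0.0239 -0.9988]
```

>>> {"method": "play_rows", "body": {"series": [{"fingers": 1,"dx": 0,"dy": 0,"dz": 8,"turn": 0},{"fingers": 1,"dx": 0,"dy": 0,"dz": 15,"turn": 0},{"fingers": 1,"dx": 0,"dy": 0,"dz": 20,"turn": 0},{"fingers": 1,"dx": 0,"dy": 0,"dz": 20,"turn": 0},{"fingers": 1,"dx": 0,"dy": 0,"dz": 20,"turn": 0},{"fingers": 1,"dx": 0,"dy": 0,"dz": 15,"turn": 0},{"fingers": 1,"dx": 0,"dy": 0,"dz": 8,"turn": 0},{"fingers": 1,"dx": 0,"dy": 0,"dz": 0,"turn": 0}]}}

```text
clock: 5.38
position: [0.5245, -0.1661, 0.1584]
ee_rot: [-0.004, 0.735, -0.677, 0.022]
contact_force: [0.3, 0.1, -1.1]
width: 0.0212
```

```bash
python3 go.py .5295 .2474 .052 -1.642
```

```text
d mm [   5.   413.5 -106.4] turn -0.1529 q6 1.06 w 0.0212 F [ 0.3  0.1 -1.1] t 5.3833
toolz [ 0.0378 -0.0229 -0.999 ]
```

>>> {"method": "play_rows", "body": {"series": [{"fingers": 1,"dx": 0,"dy": 10,"dz": 0,"turn": -0.008},{"fingers": 1,"dx": 0,"dy": 20,"dz": 0,"turn": -0.008},{"fingers": 1,"dx": 0,"dy": 25,"dz": 0,"turn": -0.008},{"fingers": 1,"dx": 0,"dy": 25,"dz": 0,"turn": -0.008},{"fingers": 1,"dx": 0,"dy": 25,"dz": 0,"turn": -0.008},{"fingers": 1,"dx": 0,"dy": 25,"dz": 0,"turn": -0.008},{"fingers": 1,"dx": 0,"dy": 25,"dz": 0,"turn": -0.008},{"fingers": 1,"dx": 0,"dy": 25,"dz": 0,"turn": -0.008},{"fingers": 1,"dx": 0,"dy": 25,"dz": 0,"turn": -0.008},{"fingers": 1,"dx": 0,"dy": 25,"dz": 0,"turn": -0.008},{"fingers": 1,"dx": 0,"dy": 25,"dz": 0,"turn": -0.008},{"fingers": 1,"dx": 0,"dy": 25,"dz": 0,"turn": -0.008},{"fingers": 1,"dx": 0,"dy": 25,"dz": 0,"turn": -0.008},{"fingers": 1,"dx": 0,"dy": 25,"dz": 0,"turn": -0.008},{"fingers": 1,"dx": 0,"dy": 25,"dz": 0,"turn": -0.008},{"fingers": 1,"dx": 0,"dy": 20,"dz": 0,"turn": -0.008},{"fingers": 1,"dx": 0,"dy": 15,"dz": 0,"turn": -0.008},{"fingers": 1,"dx": 0,"dy": 10,"dz": 0,"turn": -0.008},{"fingers": 1,"dx": 0,"dy": 0,"dz": 0,"turn": 0}]}}

```text
clock: 6.97
position: [0.5126, 0.2506, 0.1419]
ee_rot: [-0.007, -0.681, 0.733, -0.014]
contact_force: [-0.7, -0.3, -1.6]
width: 0.0212
```

```bash
python3 go.py .5295 .2474 .052 -1.642
```

```text
d mm [ 16.9  -3.2 -89.9] turn 0.0023 q6 2.01 w 0.0212 F [-0.7 -0.3 -1.6] t 6.9667
toolz [ 0.0085 -0.031  -0.9995]
```

>>> {"method": "play_rows", "body": {"series": [{"fingers": 1,"dx": 8,"dy": -2,"dz": 0,"turn": 0},{"fingers": 1,"dx": 8,"dy": -1,"dz": 0,"turn": 0},{"fingers": 1,"dx": 0,"dy": 0,"dz": -5,"turn": 0},{"fingers": 1,"dx": 0,"dy": 0,"dz": -6,"turn": 0},{"fingers": 1,"dx": 0,"dy": 0,"dz": -6,"turn": 0},{"fingers": 1,"dx": 0,"dy": 0,"dz": -6,"turn": 0},{"fingers": 1,"dx": 0,"dy": 0,"dz": -3,"turn": 0},{"fingers": 1,"dx": 0,"dy": 0,"dz": 0,"turn": 0}]}}

```text
clock: 7.63
position: [0.5292, 0.2422, 0.11]
ee_rot: [-0.011, -0.68, 0.733, -0.014]
contact_force: [-0.8, -0.5, -0.8]
width: 0.0211
```

```bash
python3 go.py .5295 .2474 .052 -1.642; python3 - <<'E'
from h import *
d=get_image("top"); np.save("pics/top2.npy",d,allow_pickle=True); save(d,"t2",(140,140,300,260),5)
E
```

```text
d mm [  0.3   5.2 -58. ] turn 0.0047 q6 2.0 w 0.0211 F [-0.8 -0.5 -0.8] t 7.6333
toolz [ 0.0029 -0.0353 -0.9994]
```

View pics/t2.png

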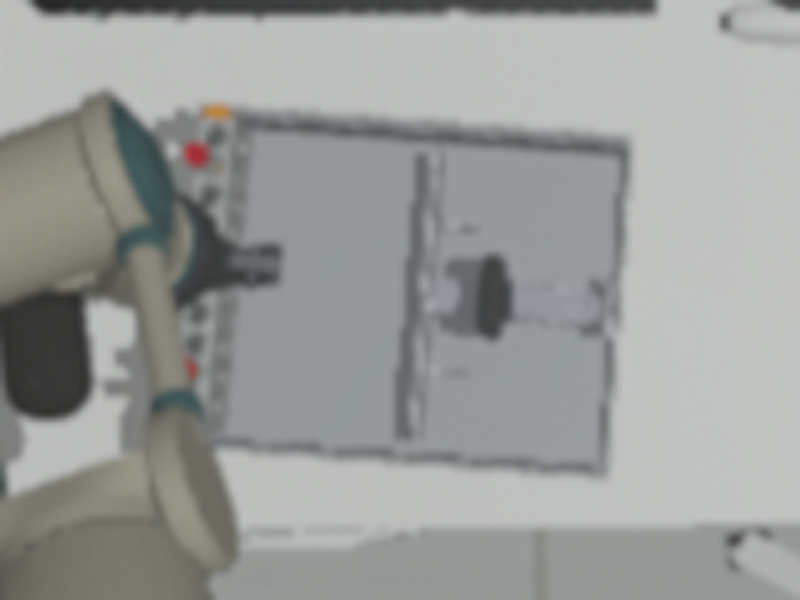

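```bash
python3 - <<'E'
from h import *
d=np.load("pics/top2.npy",allow_pickle=True).item(); p=np.load("tray.npy")
cvt=lambda c:(np.array(c)+.5)/5-.5+[140,140]
G=ray(d,cvt((218,112)),.118);c,s=np.cos(p[2]),np.sin(p[2]);D=G[:2]-p[:2]
print(G,"in tray",c*D[0]+s*D[1],-s*D[0]+c*D[1])
E
```

```text
[0.6318701  0.23301574 0.118     ] in tray 0.11415367066874059 0.120946869714037
```

>>> {"method": "play_rows", "body": {"series": [{"fingers": 1,"dx": 0,"dy": 4,"dz": -5,"turn": 0.004},{"fingers": 1,"dx": 0,"dy": 1,"dz": -6,"turn": 0},{"fingers": 1,"dx": 0,"dy": 0,"dz": -6,"turn": 0},{"fingers": 1,"dx": 0,"dy": 1,"dz": -6,"turn": 0},{"fingers": 1,"dx": 0,"dy": 0,"dz": -6,"turn": 0},{"fingers": 1,"dx": 0,"dy": 1,"dz": -6,"turn": 0},{"fingers": 1,"dx": 0,"dy": 0,"dz": -4,"turn": 0},{"fingers": 1,"dx": 0,"dy": 0,"dz": 0,"turn": 0}]}}

```text
clock: 8.35
position: [0.5289, 0.2506, 0.0675]
ee_rot: [-0.01, -0.682, 0.731, -0.014]
contact_force: [-0.7, 0.7, -1.0]
width: 0.021
```

```bash
python3 go.py .5295 .2474 .052 -1.642
```

```text
d mm [  0.6  -3.2 -15.5] turn -0.0007 q6 2.01 w 0.021 F [-0.7  0.7 -1. ] t 8.35
toolz [ 0.004  -0.0348 -0.9994]
```

>>> {"method": "play_rows", "body": {"series": [{"fingers": 1,"dx": 0,"dy": -5,"dz": 0,"turn": 0},{"fingers": 1,"dx": 0,"dy": 0,"dz": -3,"turn": 0},{"fingers": 1,"dx": 0,"dy": 0,"dz": -3,"turn": 0},{"fingers": 1,"dx": 0,"dy": 0,"dz": -2,"turn": 0},{"fingers": 1,"dx": 0,"dy": 0,"dz": -2,"turn": 0},{"fingers": 1,"dx": 0,"dy": 0,"dz": 0,"turn": 0}]}}

```text
clock: 8.85
position: [0.5296, 0.2449, 0.0569]
ee_rot: [-0.01, -0.682, 0.732, -0.014]
contact_force: [0.5, -0.5, -1.0]
width: 0.0211
```

```bash
python3 go.py .5295 .2474 .052 -1.642
```

```text
d mm [-0.1  2.5 -4.9] turn -0.0004 q6 2.0 w 0.0211 F [ 0.5 -0.5 -1. ] t 8.85
toolz [ 0.0053 -0.0346 -0.9994]
```

Still no contact, so I'll lower it a little more.

>>> {"method": "play_rows", "body": {"series": [{"fingers": 1,"dx": 0,"dy": 1,"dz": -2,"turn": 0},{"fingers": 1,"dx": 0,"dy": 0,"dz": -2,"turn": 0},{"fingers": 1,"dx": 0,"dy": 0,"dz": 0,"turn": 0},{"fingers": 1,"dx": 0,"dy": 0,"dz": 0,"turn": 0}]}}

```text
clock: 9.18
position: [0.5297, 0.2463, 0.0544]
ee_rot: [-0.009, -0.681, 0.732, -0.015]
contact_force: [0.1, -0.8, -1.0]
width: 0.0208
```

```bash
python3 go.py .5295 .2474 .052 -1.642
```

```text
d mm [-0.2  1.1 -2.4] turn -0.0002 q6 2.0 w 0.0208 F [ 0.1 -0.8 -1. ] t 9.1833
toolz [ 0.0067 -0.034  -0.9994]
```

>>> {"method": "play_rows", "body": {"series": [{"fingers": 1,"dx": 0,"dy": 0,"dz": -2,"turn": 0},{"fingers": 1,"dx": 0,"dy": 0,"dz": -2,"turn": 0},{"fingers": 1,"dx": 0,"dy": 0,"dz": 0,"turn": 0},{"fingers": 1,"dx": 0,"dy": 0,"dz": 0,"turn": 0}]}}

```text
clock: 9.52
position: [0.5304, 0.2467, 0.0549]
ee_rot: [-0.008, -0.682, 0.731, -0.016]
contact_force: [0.0, 0.3, -1.6]
width: 0.0212
```

```bash
python3 go.py .5295 .2474 .052 -1.642; python3 - <<'E'
from h import *
d=get_image("scene"); save(d,"s2",(180,180,330,300),5)
E
```

```text
d mm [-0.9  0.7 -2.9] turn -0.0007 q6 2.0 w 0.0212 F [ 0.   0.3 -1.6] t 9.5167
toolz [ 0.01   -0.0333 -0.9994]
```

View pics/s2.png

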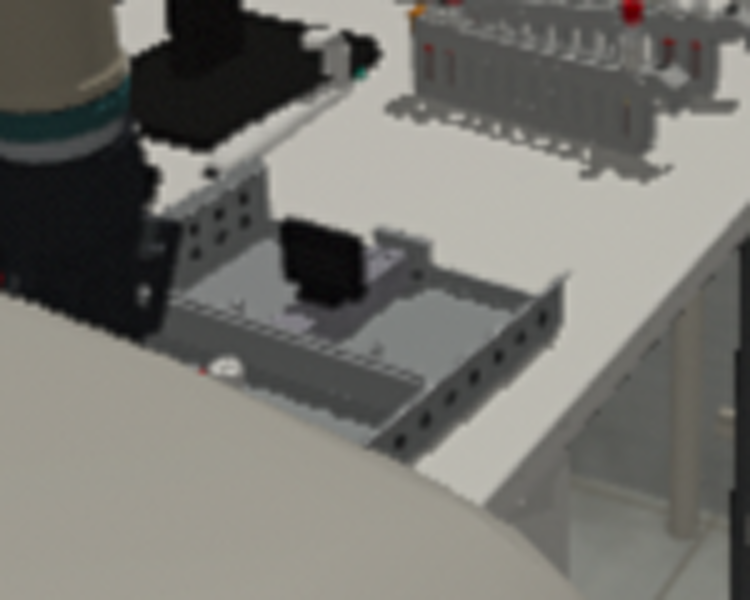

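>>> {"method": "play_rows", "body": {"series": [{"fingers": 0.42,"dx": 0,"dy": 0,"dz": 0,"turn": 0},{"fingers": 0.36,"dx": 0,"dy": 0,"dz": 0,"turn": 0},{"fingers": 0.2,"dx": 0,"dy": 0,"dz": 0,"turn": 0},{"fingers": 0.2,"dx": 0,"dy": 0,"dz": 0,"turn": 0},{"fingers": 0.2,"dx": 0,"dy": 0,"dz": 4,"turn": 0},{"fingers": 0.2,"dx": 0,"dy": 0,"dz": 10,"turn": 0},{"fingers": 0.2,"dx": 0,"dy": 0,"dz": 20,"turn": 0},{"fingers": 0.2,"dx": 0,"dy": 0,"dz": 30,"turn": 0},{"fingers": 0.2,"dx": 0,"dy": 0,"dz": 30,"turn": 0},{"fingers": 0.2,"dx": 0,"dy": 0,"dz": 20,"turn": 0},{"fingers": 0.2,"dx": 0,"dy": 0,"dz": 0,"turn": 0}]}}

```text
clock: 10.48
position: [0.5284, 0.246, 0.1738]
ee_rot: [-0.01, -0.682, 0.731, -0.014]
contact_force: [1.5, -0.1, 1.5]
width: 0.0342
```

```bash
python3 go.py .5537 -.2736 .15 -1.7129
```

```text
d mm [  25.3 -519.6  -23.8] turn -0.0716 q6 1.99 w 0.0342 F [ 1.5 -0.1  1.5] t 10.4833
toolz [ 0.0049 -0.0349 -0.9994]
```

>>> {"method": "play_rows", "body": {"series": [{"fingers": 0.2,"dx": 1,"dy": -15,"dz": 0,"turn": -0.003},{"fingers": 0.1,"dx": 1,"dy": -30,"dz": 0,"turn": -0.004},{"fingers": 0,"dx": 1,"dy": -35,"dz": 0,"turn": -0.004},{"fingers": 0,"dx": 1,"dy": -35,"dz": 0,"turn": -0.004},{"fingers": 0,"dx": 1,"dy": -35,"dz": 0,"turn": -0.004},{"fingers": 0,"dx": 1,"dy": -35,"dz": 0,"turn": -0.004},{"fingers": 0,"dx": 1,"dy": -35,"dz": 0,"turn": -0.004},{"fingers": 0,"dx": 1,"dy": -35,"dz": 0,"turn": -0.004},{"fingers": 0,"dx": 1,"dy": -35,"dz": 0,"turn": -0.004},{"fingers": 0,"dx": 1,"dy": -35,"dz": 0,"turn": -0.004},{"fingers": 0,"dx": 1,"dy": -35,"dz": 0,"turn": -0.004},{"fingers": 0,"dx": 1,"dy": -35,"dz": 0,"turn": -0.004},{"fingers": 0,"dx": 1,"dy": -35,"dz": 0,"turn": -0.004},{"fingers": 0,"dx": 1,"dy": -35,"dz": 0,"turn": -0.004},{"fingers": 0,"dx": 1,"dy": -20,"dz": 0,"turn": -0.004},{"fingers": 0,"dx": 1,"dy": -10,"dz": 0,"turn": -0.004},{"fingers": 0,"dx": 0,"dy": 0,"dz": 0,"turn": 0}]}}

```text
clock: 11.9
position: [0.5384, -0.2691, 0.1731]
ee_rot: [-0.007, -0.659, 0.752, -0.014]
contact_force: [0.6, -0.3, -0.0]
width: 0.0429
```

```bash
python3 go.py .5537 -.2736 .15 -1.7129; python3 - <<'E'
from h import *
d=get_image("top"); np.save("pics/top3.npy",d,allow_pickle=True)
p=np.load("tray.npy"); save(d,"t3",(160,145,260,245),6)
f=lambda L:((proj(d,T(p[:3],L))+.5-[160,145])*6-.5).round(0)
# carrier at tray (0,.127): features
for x,z in((-.101,.071),(-.118,.071),(-.118,.055),(.112,.067),(.103,.069),(-.092,.069)):print(x,z,f([x,.127,z]))
E
```

```text
d mm [ 15.3  -4.5 -23.1] turn -0.0105 q6 1.14 w 0.0429 F [ 0.6 -0.3 -0. ] t 11.9
toolz [ 0.0072 -0.0298 -0.9995]
-0.101 0.071 [[116. 504.]]
-0.118 0.071 [[113. 534.]]
-0.118 0.055 [[119. 535.]]
0.112 0.067 [[149. 122.]]
0.103 0.069 [[147. 137.]]
-0.092 0.069 [[118. 487.]]
```

View pics/t3.png

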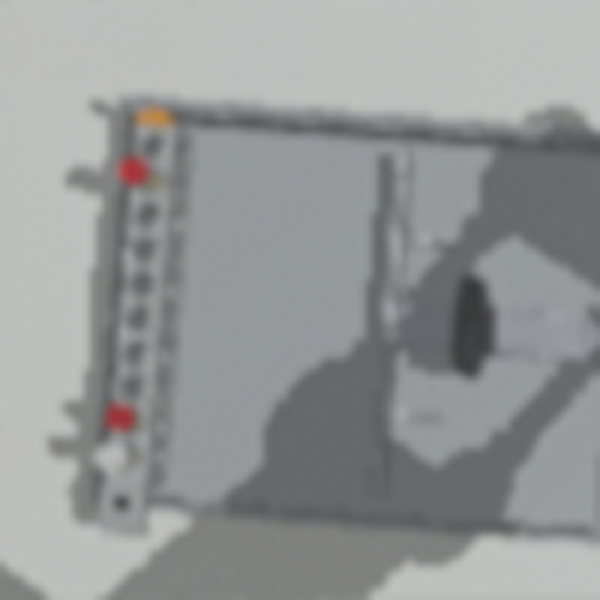

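Carrier A stands in the tray: its handle dot is at crop (122,502) against a predicted (116,504), so y ≈ 0.124. Now for B.

>>> {"method": "play_rows", "body": {"series": [{"fingers": 0,"dx": 10,"dy": -4,"dz": -10,"turn": -0.01},{"fingers": 0,"dx": 6,"dy": 0,"dz": -15,"turn": 0},{"fingers": 0,"dx": 0,"dy": 0,"dz": -15,"turn": 0},{"fingers": 0,"dx": 0,"dy": 0,"dz": -12,"turn": 0},{"fingers": 0,"dx": 0,"dy": 0,"dz": -6,"turn": 0},{"fingers": 0,"dx": 0,"dy": 0,"dz": 0,"turn": 0}]}}

```text
clock: 12.45
position: [0.5579, -0.2619, 0.1105]
ee_rot: [-0.005, -0.658, 0.753, -0.012]
contact_force: [-0.6, -0.6, 0.3]
width: 0.043
```

```bash
python3 go.py .5537 -.2736 .046 -1.7129
```

```text
d mm [ -4.2 -11.7 -64.5] turn -0.0066 q6 1.17 w 0.043 F [-0.6 -0.6  0.3] t 12.45
toolz [ 0.0076 -0.024  -0.9997]
```

>>> {"method": "play_rows", "body": {"series": [{"fingers": 0,"dx": -4,"dy": -11,"dz": 0,"turn": -0.006},{"fingers": 0,"dx": 0,"dy": 0,"dz": -10,"turn": 0},{"fingers": 0,"dx": 0,"dy": 0,"dz": -10,"turn": 0},{"fingers": 0,"dx": 0,"dy": 0,"dz": -10,"turn": 0},{"fingers": 0,"dx": 0,"dy": 0,"dz": -6,"turn": 0},{"fingers": 0,"dx": 0,"dy": 0,"dz": 0,"turn": 0}]}}

```text
clock: 12.95
position: [0.5551, -0.2721, 0.0722]
ee_rot: [-0.004, -0.656, 0.755, -0.013]
contact_force: [0.2, -0.2, 0.3]
width: 0.0429
```

```bash
python3 go.py .5537 -.2736 .046 -1.7129
```

```text
d mm [ -1.4  -1.5 -26.2] turn -0.0025 q6 1.16 w 0.0429 F [ 0.2 -0.2  0.3] t 12.95
toolz [ 0.0098 -0.0248 -0.9996]
```

>>> {"method": "play_rows", "body": {"series": [{"fingers": 0,"dx": -2,"dy": -2,"dz": -7,"turn": -0.002},{"fingers": 0,"dx": 0,"dy": 0,"dz": -7,"turn": 0},{"fingers": 0,"dx": 0,"dy": 0,"dz": -6,"turn": 0},{"fingers": 0,"dx": 0,"dy": 0,"dz": -5,"turn": 0},{"fingers": 0,"dx": 0,"dy": 0,"dz": 0,"turn": 0},{"fingers": 0,"dx": 0,"dy": 0,"dz": 0,"turn": 0}]}}

```text
clock: 13.45
position: [0.5526, -0.2746, 0.0441]
ee_rot: [-0.004, -0.655, 0.756, -0.012]
contact_force: [0.9, -0.2, 0.2]
width: 0.0421
```

```bash
python3 go.py .5537 -.2736 .046 -1.7129
```

```text
d mm [1.1 1.  1.9] turn 0.0006 q6 1.16 w 0.0421 F [ 0.9 -0.2  0.2] t 13.45
toolz [ 0.0094 -0.0245 -0.9997]
```

Grip and lift (to about 0.16).

>>> {"method": "play_rows", "body": {"series": [{"fingers": 1,"dx": 0,"dy": 0,"dz": 2,"turn": 0},{"fingers": 1,"dx": 0,"dy": 0,"dz": 0,"turn": 0},{"fingers": 1,"dx": 0,"dy": 0,"dz": 0,"turn": 0},{"fingers": 1,"dx": 0,"dy": 0,"dz": 0,"turn": 0},{"fingers": 1,"dx": 0,"dy": 0,"dz": 0,"turn": 0},{"fingers": 1,"dx": 0,"dy": 0,"dz": 0,"turn": 0}]}}

```text
clock: 13.95
position: [0.5535, -0.2746, 0.0478]
ee_rot: [-0.004, -0.655, 0.756, -0.013]
contact_force: [0.5, -0.6, -1.1]
width: 0.0211
```

```bash
python3 go.py .5537 -.2736 .046 -1.7129
```

```text
d mm [ 0.2  1.  -1.8] turn 0.0005 q6 1.16 w 0.0211 F [ 0.5 -0.6 -1.1] t 13.95
toolz [ 0.0117 -0.0254 -0.9996]
```

>>> {"method": "play_rows", "body": {"series": [{"fingers": 1,"dx": 0,"dy": 0,"dz": 8,"turn": 0},{"fingers": 1,"dx": 0,"dy": 0,"dz": 15,"turn": 0},{"fingers": 1,"dx": 0,"dy": 0,"dz": 20,"turn": 0},{"fingers": 1,"dx": 0,"dy": 0,"dz": 20,"turn": 0},{"fingers": 1,"dx": 0,"dy": 0,"dz": 20,"turn": 0},{"fingers": 1,"dx": 0,"dy": 0,"dz": 15,"turn": 0},{"fingers": 1,"dx": 0,"dy": 0,"dz": 8,"turn": 0},{"fingers": 1,"dx": 0,"dy": 0,"dz": 0,"turn": 0}]}}

```text
clock: 14.62
position: [0.5515, -0.2736, 0.16]
ee_rot: [-0.005, -0.655, 0.756, -0.012]
contact_force: [-0.3, 0.3, -1.1]
width: 0.0211
```

```bash
python3 go.py .5261 .1995 .052 -1.642
```

```text
d mm [ -25.4  473.1 -108. ] turn 0.0712 q6 1.15 w 0.0211 F [-0.3  0.3 -1.1] t 14.6167
toolz [ 0.0087 -0.0239 -0.9997]
```

>>> {"method": "play_rows", "body": {"series": [{"fingers": 1,"dx": 0,"dy": 10,"dz": 1,"turn": 0.003},{"fingers": 1,"dx": -1,"dy": 20,"dz": 1,"turn": 0.004},{"fingers": 1,"dx": 0,"dy": 28,"dz": 1,"turn": 0.004},{"fingers": 1,"dx": -1,"dy": 28,"dz": 1,"turn": 0.004},{"fingers": 1,"dx": -1,"dy": 28,"dz": 1,"turn": 0.004},{"fingers": 1,"dx": -1,"dy": 28,"dz": 1,"turn": 0.004},{"fingers": 1,"dx": 0,"dy": 28,"dz": 1,"turn": 0.004},{"fingers": 1,"dx": -1,"dy": 28,"dz": 1,"turn": 0.004},{"fingers": 1,"dx": -1,"dy": 28,"dz": 1,"turn": 0.004},{"fingers": 1,"dx": 0,"dy": 28,"dz": 1,"turn": 0.004},{"fingers": 1,"dx": -1,"dy": 28,"dz": 1,"turn": 0.004},{"fingers": 1,"dx": -1,"dy": 28,"dz": 1,"turn": 0.004},{"fingers": 1,"dx": 0,"dy": 28,"dz": 1,"turn": 0.004},{"fingers": 1,"dx": -1,"dy": 28,"dz": 1,"turn": 0.004},{"fingers": 1,"dx": 0,"dy": 28,"dz": 1,"turn": 0.004},{"fingers": 1,"dx": -1,"dy": 28,"dz": 0,"turn": 0.004},{"fingers": 1,"dx": 0,"dy": 20,"dz": 0,"turn": 0.004},{"fingers": 1,"dx": 0,"dy": 12,"dz": 0,"turn": 0.004},{"fingers": 1,"dx": 0,"dy": 4,"dz": 0,"turn": 0},{"fingers": 1,"dx": 0,"dy": 0,"dz": 0,"turn": 0}]}}

```text
clock: 16.28
position: [0.5167, 0.2175, 0.1541]
ee_rot: [-0.017, -0.683, 0.73, 0.005]
contact_force: [0.0, -0.3, -0.4]
width: 0.0209
```

```bash
python3 go.py .5261 .1995 .0548 -1.642
```

```text
d mm [  9.4 -18.  -99.3] turn -0.0044 q6 1.92 w 0.0209 F [ 0.  -0.3 -0.4] t 16.2833
toolz [-0.032  -0.0161 -0.9994]
```

>>> {"method": "play_rows", "body": {"series": [{"fingers": 1,"dx": 5,"dy": -9,"dz": 0,"turn": -0.002},{"fingers": 1,"dx": 4,"dy": -9,"dz": 0,"turn": -0.002},{"fingers": 1,"dx": 0,"dy": 0,"dz": -6,"turn": 0},{"fingers": 1,"dx": 0,"dy": 0,"dz": -8,"turn": 0},{"fingers": 1,"dx": 0,"dy": 0,"dz": -8,"turn": 0},{"fingers": 1,"dx": 0,"dy": 0,"dz": -8,"turn": 0},{"fingers": 1,"dx": 0,"dy": 0,"dz": -6,"turn": 0},{"fingers": 1,"dx": 0,"dy": 0,"dz": -3,"turn": 0},{"fingers": 1,"dx": 0,"dy": 0,"dz": 0,"turn": 0}]}}

```text
clock: 17.03
position: [0.5248, 0.1915, 0.1084]
ee_rot: [-0.021, -0.679, 0.734, 0.006]
contact_force: [0.1, -0.3, -0.2]
width: 0.0211
```

```bash
python3 go.py .5261 .1995 .0548 -1.642
```

```text
d mm [  1.3   8.  -53.6] turn 0.0065 q6 1.89 w 0.0211 F [ 0.1 -0.3 -0.2] t 17.0333
toolz [-0.038  -0.0194 -0.9991]
```

>>> {"method": "play_rows", "body": {"series": [{"fingers": 1,"dx": 1,"dy": 4,"dz": -4,"turn": 0.003},{"fingers": 1,"dx": 0,"dy": 4,"dz": -6,"turn": 0.003},{"fingers": 1,"dx": 0,"dy": 0,"dz": -6,"turn": 0},{"fingers": 1,"dx": 0,"dy": 0,"dz": -6,"turn": 0},{"fingers": 1,"dx": 0,"dy": 0,"dz": -6,"turn": 0},{"fingers": 1,"dx": 0,"dy": 0,"dz": -4,"turn": 0},{"fingers": 1,"dx": 0,"dy": 0,"dz": -2,"turn": 0},{"fingers": 1,"dx": 0,"dy": 0,"dz": 0,"turn": 0}]}}

```text
clock: 17.7
position: [0.5259, 0.2016, 0.0707]
ee_rot: [-0.02, -0.682, 0.731, 0.006]
contact_force: [0.3, 0.5, -1.5]
width: 0.0211
```

```bash
python3 go.py .5261 .1995 .0548 -1.642
```

```text
d mm [  0.2  -2.1 -15.9] turn -0.002 q6 1.89 w 0.0211 F [ 0.3  0.5 -1.5] t 17.7
toolz [-0.0374 -0.0194 -0.9991]
```

>>> {"method": "play_rows", "body": {"series": [{"fingers": 1,"dx": 0,"dy": -2,"dz": -3,"turn": 0},{"fingers": 1,"dx": 0,"dy": 0,"dz": -3,"turn": 0},{"fingers": 1,"dx": 0,"dy": 0,"dz": -2,"turn": 0},{"fingers": 1,"dx": 0,"dy": 0,"dz": -2,"turn": 0},{"fingers": 1,"dx": 0,"dy": 0,"dz": -2,"turn": 0},{"fingers": 1,"dx": 0,"dy": 0,"dz": -2,"turn": 0},{"fingers": 1,"dx": 0,"dy": 0,"dz": -2,"turn": 0},{"fingers": 1,"dx": 0,"dy": 0,"dz": 0,"turn": 0}]}}

```text
clock: 18.37
position: [0.5263, 0.1995, 0.0552]
ee_rot: [-0.019, -0.682, 0.731, 0.005]
contact_force: [0.2, -0.7, 0.7]
width: 0.0213
```

```bash
python3 go.py .5261 .1995 .0548 -1.642
```

```text
d mm [-0.2 -0.  -0.4] turn -0.0014 q6 1.89 w 0.0213 F [ 0.2 -0.7  0.7] t 18.3667
toolz [-0.0355 -0.0184 -0.9992]
```

>>> {"method": "play_rows", "body": {"series": [{"fingers": 1,"dx": 0,"dy": 0,"dz": -3,"turn": 0},{"fingers": 1,"dx": 0,"dy": 0,"dz": -3,"turn": 0},{"fingers": 1,"dx": 0,"dy": 0,"dz": -3,"turn": 0},{"fingers": 1,"dx": 0,"dy": 0,"dz": -2,"turn": 0}]}}

```text
clock: 18.7
position: [0.5264, 0.1995, 0.0534]
ee_rot: [-0.018, -0.682, 0.731, 0.004]
contact_force: [-3.2, -1.1, 6.7]
width: 0.0212
```

```bash
python3 go.py .5261 .1995 .0548 -1.642
```

```text
d mm [-0.3 -0.   1.4] turn -0.002 q6 1.89 w 0.0212 F [-3.2 -1.1  6.7] t 18.7
toolz [-0.0321 -0.0183 -0.9993]
```

>>> {"method": "play_rows", "body": {"series": [{"fingers": 0.45,"dx": 0,"dy": 0,"dz": 0,"turn": 0},{"fingers": 0.38,"dx": 0,"dy": 0,"dz": 0,"turn": 0},{"fingers": 0.25,"dx": 0,"dy": 0,"dz": 0,"turn": 0},{"fingers": 0.25,"dx": 0,"dy": 0,"dz": 0,"turn": 0},{"fingers": 0.25,"dx": 0,"dy": 0,"dz": 4,"turn": 0},{"fingers": 0.25,"dx": 0,"dy": 0,"dz": 10,"turn": 0},{"fingers": 0.25,"dx": 0,"dy": 0,"dz": 20,"turn": 0},{"fingers": 0.25,"dx": 0,"dy": 0,"dz": 30,"turn": 0},{"fingers": 0.25,"dx": 0,"dy": 0,"dz": 30,"turn": 0},{"fingers": 0.25,"dx": 0,"dy": 0,"dz": 20,"turn": 0},{"fingers": 0.25,"dx": 0,"dy": 0,"dz": 0,"turn": 0}]}}

```text
clock: 19.62
position: [0.5254, 0.1989, 0.1721]
ee_rot: [-0.02, -0.682, 0.731, 0.005]
contact_force: [1.1, 0.5, -0.2]
width: 0.0319
```

```bash
python3 go.py .549 -.3616 .15 -1.4182
```

```text
d mm [  23.6 -560.5  -22.1] turn 0.2218 q6 1.89 w 0.0319 F [ 1.1  0.5 -0.2] t 19.6167
toolz [-0.0357 -0.0195 -0.9992]
```

>>> {"method": "play_rows", "body": {"series": [{"fingers": 0.2,"dx": 1,"dy": -15,"dz": 0,"turn": 0.012},{"fingers": 0.1,"dx": 2,"dy": -30,"dz": 0,"turn": 0.012},{"fingers": 0,"dx": 1,"dy": -35,"dz": 0,"turn": 0.012},{"fingers": 0,"dx": 2,"dy": -35,"dz": 0,"turn": 0.012},{"fingers": 0,"dx": 1,"dy": -35,"dz": 0,"turn": 0.012},{"fingers": 0,"dx": 2,"dy": -35,"dz": 0,"turn": 0.012},{"fingers": 0,"dx": 1,"dy": -35,"dz": 0,"turn": 0.012},{"fingers": 0,"dx": 2,"dy": -35,"dz": 0,"turn": 0.012},{"fingers": 0,"dx": 1,"dy": -35,"dz": 0,"turn": 0.012},{"fingers": 0,"dx": 2,"dy": -35,"dz": 0,"turn": 0.012},{"fingers": 0,"dx": 1,"dy": -35,"dz": 0,"turn": 0.012},{"fingers": 0,"dx": 2,"dy": -35,"dz": 0,"turn": 0.012},{"fingers": 0,"dx": 1,"dy": -35,"dz": 0,"turn": 0.012},{"fingers": 0,"dx": 2,"dy": -35,"dz": 0,"turn": 0.012},{"fingers": 0,"dx": 1,"dy": -35,"dz": 0,"turn": 0.012},{"fingers": 0,"dx": 2,"dy": -30,"dz": 0,"turn": 0.012},{"fingers": 0,"dx": 1,"dy": -20,"dz": 0,"turn": 0.012},{"fingers": 0,"dx": 1,"dy": -5,"dz": 0,"turn": 0.012},{"fingers": 0,"dx": 0,"dy": 0,"dz": 0,"turn": 0}]}}

```text
clock: 21.2
position: [0.5438, -0.3799, 0.1642]
ee_rot: [0.019, 0.762, -0.647, -0.008]
contact_force: [0.1, 0.2, 0.0]
width: 0.0427
```

```bash
python3 go.py .549 -.3616 .046 -1.4182; python3 - <<'E'
from h import *
d=get_image("top")
p=np.load("tray.npy"); save(d,"t4",(160,145,260,245),6)
f=lambda L:((proj(d,T(p[:3],L))+.5-[160,145])*6-.5).round(0)
for y in(.124,.08):
  for x,z in((-.101,.071),(.112,.067)):print(y,x,z,f([x,y,z]))
E
```

```text
d mm [   5.2   18.3 -118.2] turn -0.0093 q6 0.73 w 0.0427 F [0.1 0.2 0. ] t 21.2
toolz [-0.0369 -0.0176 -0.9992]
0.124 -0.101 0.071 [[121. 504.]]
0.124 0.112 0.067 [[154. 122.]]
0.08 -0.101 0.071 [[201. 510.]]
0.08 0.112 0.067 [[233. 128.]]
```

View pics/t4.png

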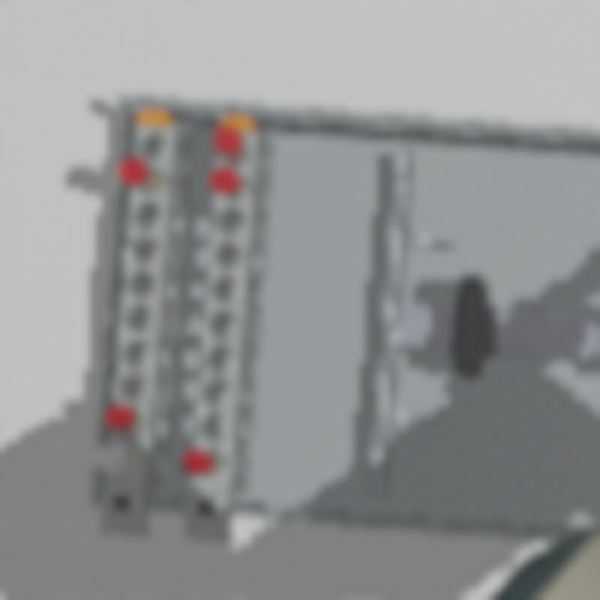

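B stands parallel beside A: its dot is at crop (205,507) and its tag at (238,124). Now C.

>>> {"method": "play_rows", "body": {"series": [{"fingers": 0,"dx": 3,"dy": 10,"dz": 0,"turn": -0.009},{"fingers": 0,"dx": 2,"dy": 6,"dz": -10,"turn": 0},{"fingers": 0,"dx": 0,"dy": 0,"dz": -12,"turn": 0},{"fingers": 0,"dx": 0,"dy": 0,"dz": -12,"turn": 0},{"fingers": 0,"dx": 0,"dy": 0,"dz": -10,"turn": 0},{"fingers": 0,"dx": 0,"dy": 0,"dz": -4,"turn": 0},{"fingers": 0,"dx": 0,"dy": 0,"dz": 0,"turn": 0}]}}

```text
clock: 21.83
position: [0.5496, -0.3467, 0.1125]
ee_rot: [0.016, 0.762, -0.648, -0.012]
contact_force: [0.9, -0.4, -0.4]
width: 0.0427
```

```bash
python3 go.py .549 -.3616 .046 -1.4182
```

```text
d mm [ -0.6 -14.9 -66.5] turn -0.0084 q6 0.77 w 0.0427 F [ 0.9 -0.4 -0.4] t 21.8333
toolz [-0.0394 -0.0097 -0.9992]
```

>>> {"method": "play_rows", "body": {"series": [{"fingers": 0,"dx": 0,"dy": -13,"dz": 0,"turn": -0.008},{"fingers": 0,"dx": 0,"dy": 0,"dz": -10,"turn": 0},{"fingers": 0,"dx": 0,"dy": 0,"dz": -10,"turn": 0},{"fingers": 0,"dx": 0,"dy": 0,"dz": -10,"turn": 0},{"fingers": 0,"dx": 0,"dy": 0,"dz": -6,"turn": 0},{"fingers": 0,"dx": 0,"dy": 0,"dz": 0,"turn": 0},{"fingers": 0,"dx": 0,"dy": 0,"dz": 0,"turn": 0}]}}

```text
clock: 22.42
position: [0.5501, -0.3605, 0.0732]
ee_rot: [0.016, 0.759, -0.651, -0.011]
contact_force: [-0.3, -0.6, 0.5]
width: 0.0428
```

```bash
python3 go.py .549 -.3616 .046 -1.4182
```

```text
d mm [ -1.1  -1.1 -27.2] turn -0.0 q6 0.77 w 0.0428 F [-0.3 -0.6  0.5] t 22.4167
toolz [-0.0385 -0.0101 -0.9992]
```

>>> {"method": "play_rows", "body": {"series": [{"fingers": 0,"dx": -1,"dy": -1,"dz": -7,"turn": 0},{"fingers": 0,"dx": 0,"dy": 0,"dz": -7,"turn": 0},{"fingers": 0,"dx": 0,"dy": 0,"dz": -6,"turn": 0},{"fingers": 0,"dx": 0,"dy": 0,"dz": -4,"turn": 0},{"fingers": 0,"dx": 0,"dy": 0,"dz": 0,"turn": 0},{"fingers": 0,"dx": 0,"dy": 0,"dz": 0,"turn": 0}]}}

```text
clock: 22.92
position: [0.549, -0.3619, 0.0468]
ee_rot: [0.016, 0.759, -0.651, -0.011]
contact_force: [0.7, 0.3, 0.9]
width: 0.0428
```

```bash
python3 go.py .549 -.3616 .046 -1.4182
```

```text
d mm [ 0.   0.3 -0.8] turn 0.0004 q6 0.77 w 0.0428 F [0.7 0.3 0.9] t 22.9167
toolz [-0.0382 -0.0102 -0.9992]
```

>>> {"method": "play_rows", "body": {"series": [{"fingers": 1,"dx": 0,"dy": 0,"dz": 0,"turn": 0},{"fingers": 1,"dx": 0,"dy": 0,"dz": 0,"turn": 0},{"fingers": 1,"dx": 0,"dy": 0,"dz": 0,"turn": 0},{"fingers": 1,"dx": 0,"dy": 0,"dz": 0,"turn": 0},{"fingers": 1,"dx": 0,"dy": 0,"dz": 0,"turn": 0},{"fingers": 1,"dx": 0,"dy": 0,"dz": 0,"turn": 0}]}}

```text
clock: 23.42
position: [0.5496, -0.362, 0.0476]
ee_rot: [0.016, 0.759, -0.651, -0.01]
contact_force: [-0.0, 0.6, -0.7]
width: 0.021
```

```bash
python3 go.py .549 -.3616 .046 -1.4182
```

```text
d mm [-0.6  0.4 -1.6] turn 0.0001 q6 0.77 w 0.021 F [-0.   0.6 -0.7] t 23.4167
toolz [-0.0369 -0.0112 -0.9993]
```

>>> {"method": "play_rows", "body": {"series": [{"fingers": 1,"dx": 0,"dy": 0,"dz": 8,"turn": 0},{"fingers": 1,"dx": 0,"dy": 0,"dz": 15,"turn": 0},{"fingers": 1,"dx": 0,"dy": 0,"dz": 20,"turn": 0},{"fingers": 1,"dx": 0,"dy": 0,"dz": 20,"turn": 0},{"fingers": 1,"dx": 0,"dy": 0,"dz": 20,"turn": 0},{"fingers": 1,"dx": 0,"dy": 0,"dz": 15,"turn": 0},{"fingers": 1,"dx": 0,"dy": 0,"dz": 8,"turn": 0},{"fingers": 1,"dx": 0,"dy": 0,"dz": 0,"turn": 0},{"fingers": 1,"dx": 0,"dy": 10,"dz": 0,"turn": -0.004},{"fingers": 1,"dx": -1,"dy": 18,"dz": 1,"turn": -0.009},{"fingers": 1,"dx": 0,"dy": 20,"dz": 1,"turn": -0.009},{"fingers": 1,"dx": -1,"dy": 20,"dz": 1,"turn": -0.009},{"fingers": 1,"dx": 0,"dy": 20,"dz": 1,"turn": -0.009},{"fingers": 1,"dx": -1,"dy": 20,"dz": 1,"turn": -0.009},{"fingers": 1,"dx": 0,"dy": 20,"dz": 1,"turn": -0.009},{"fingers": 1,"dx": -1,"dy": 20,"dz": 1,"turn": -0.009},{"fingers": 1,"dx": 0,"dy": 20,"dz": 1,"turn": -0.009},{"fingers": 1,"dx": -1,"dy": 20,"dz": 1,"turn": -0.009},{"fingers": 1,"dx": 0,"dy": 20,"dz": 1,"turn": -0.009},{"fingers": 1,"dx": -1,"dy": 20,"dz": 1,"turn": -0.009}]}}

```text
clock: 25.08
position: [0.5315, -0.1156, 0.1583]
ee_rot: [0.018, 0.719, -0.694, -0.025]
contact_force: [-0.1, 1.1, 0.8]
width: 0.0213
```

```bash
python3 go.py .523 .1536 .0546 -1.642
```

```text
d mm [  -8.5  269.2 -103.7] turn -0.1075 q6 1.2 w 0.0213 F [-0.1  1.1  0.8] t 25.0833
toolz [-0.0605  0.0092 -0.9981]
```

>>> {"method": "play_rows", "body": {"series": [{"fingers": 1,"dx": 0,"dy": 20,"dz": 1,"turn": -0.008},{"fingers": 1,"dx": 0,"dy": 20,"dz": 1,"turn": -0.008},{"fingers": 1,"dx": 0,"dy": 20,"dz": 1,"turn": -0.008},{"fingers": 1,"dx": 0,"dy": 20,"dz": 1,"turn": -0.008},{"fingers": 1,"dx": 0,"dy": 20,"dz": 1,"turn": -0.008},{"fingers": 1,"dx": 0,"dy": 20,"dz": 1,"turn": -0.008},{"fingers": 1,"dx": 0,"dy": 20,"dz": 1,"turn": -0.008},{"fingers": 1,"dx": 0,"dy": 20,"dz": 1,"turn": -0.008},{"fingers": 1,"dx": 0,"dy": 20,"dz": 1,"turn": -0.008},{"fingers": 1,"dx": 0,"dy": 20,"dz": 1,"turn": -0.008},{"fingers": 1,"dx": 0,"dy": 20,"dz": 1,"turn": -0.008},{"fingers": 1,"dx": 0,"dy": 12,"dz": 0,"turn": -0.008},{"fingers": 1,"dx": 0,"dy": 6,"dz": 0,"turn": -0.004},{"fingers": 1,"dx": 0,"dy": 0,"dz": 0,"turn": 0},{"fingers": 1,"dx": 0,"dy": 0,"dz": 0,"turn": 0}]}}

```text
clock: 26.33
position: [0.5096, 0.148, 0.1529]
ee_rot: [-0.027, -0.683, 0.729, 0.042]
contact_force: [-0.3, 0.4, -0.3]
width: 0.0213
```

```bash
python3 go.py .523 .1536 .0546 -1.642
```

```text
d mm [ 13.4   5.6 -98.3] turn -0.0068 q6 1.75 w 0.0213 F [-0.3  0.4 -0.3] t 26.3333
toolz [-0.0977  0.0245 -0.9949]
```

>>> {"method": "play_rows", "body": {"series": [{"fingers": 1,"dx": 7,"dy": 3,"dz": 0,"turn": -0.003},{"fingers": 1,"dx": 6,"dy": 2,"dz": 0,"turn": -0.003},{"fingers": 1,"dx": 0,"dy": 0,"dz": -6,"turn": 0},{"fingers": 1,"dx": 0,"dy": 0,"dz": -7,"turn": 0},{"fingers": 1,"dx": 0,"dy": 0,"dz": -7,"turn": 0},{"fingers": 1,"dx": 0,"dy": 0,"dz": -7,"turn": 0},{"fingers": 1,"dx": 0,"dy": 0,"dz": -6,"turn": 0},{"fingers": 1,"dx": 0,"dy": 0,"dz": -3,"turn": 0},{"fingers": 1,"dx": 0,"dy": 0,"dz": 0,"turn": 0},{"fingers": 1,"dx": 0,"dy": 0,"dz": 0,"turn": 0}]}}

```text
clock: 27.17
position: [0.5231, 0.1492, 0.1107]
ee_rot: [-0.029, -0.679, 0.732, 0.043]
contact_force: [-0.7, -0.5, -1.1]
width: 0.0209
```

```bash
python3 go.py .523 .1536 .0546 -1.642
```

```text
d mm [ -0.1   4.4 -56.1] turn 0.0048 q6 1.76 w 0.0209 F [-0.7 -0.5 -1.1] t 27.1667
toolz [-0.1018  0.0233 -0.9945]
```

>>> {"method": "play_rows", "body": {"series": [{"fingers": 1,"dx": 0,"dy": 2,"dz": -4,"turn": 0.003},{"fingers": 1,"dx": 0,"dy": 1,"dz": -6,"turn": 0.002},{"fingers": 1,"dx": 0,"dy": 0,"dz": -6,"turn": 0},{"fingers": 1,"dx": 0,"dy": 0,"dz": -6,"turn": 0},{"fingers": 1,"dx": 0,"dy": 0,"dz": -5,"turn": 0},{"fingers": 1,"dx": 0,"dy": 0,"dz": -3,"turn": 0},{"fingers": 1,"dx": 0,"dy": 0,"dz": 0,"turn": 0}]}}

```text
clock: 27.75
position: [0.5233, 0.1529, 0.0782]
ee_rot: [-0.029, -0.681, 0.73, 0.043]
contact_force: [0.0, 0.6, -0.9]
width: 0.0212
```

```bash
python3 go.py .523 .1536 .0546 -1.642
```

```text
d mm [ -0.3   0.7 -23.6] turn -0.0013 q6 1.75 w 0.0212 F [ 0.   0.6 -0.9] t 27.75
toolz [-0.1004  0.023  -0.9947]
```

>>> {"method": "play_rows", "body": {"series": [{"fingers": 1,"dx": 0,"dy": 0,"dz": -4,"turn": 0},{"fingers": 1,"dx": 0,"dy": 0,"dz": -4,"turn": 0},{"fingers": 1,"dx": 0,"dy": 0,"dz": -3,"turn": 0},{"fingers": 1,"dx": 0,"dy": 0,"dz": -3,"turn": 0},{"fingers": 1,"dx": 0,"dy": 0,"dz": -2,"turn": 0},{"fingers": 1,"dx": 0,"dy": 0,"dz": -2,"turn": 0},{"fingers": 1,"dx": 0,"dy": 0,"dz": -2,"turn": 0},{"fingers": 1,"dx": 0,"dy": 0,"dz": 0,"turn": 0}]}}

```text
clock: 28.42
position: [0.5231, 0.1531, 0.0574]
ee_rot: [-0.029, -0.681, 0.73, 0.043]
contact_force: [0.6, 0.1, 0.7]
width: 0.0209
```

```bash
python3 go.py .523 .1536 .0546 -1.642
```

```text
d mm [-0.1  0.5 -2.8] turn -0.0012 q6 1.75 w 0.0209 F [0.6 0.1 0.7] t 28.4167
toolz [-0.1005  0.0235 -0.9947]
```

Now press gently so contact levels the carrier.

>>> {"method": "play_rows", "body": {"series": [{"fingers": 1,"dx": 0,"dy": 0,"dz": -3,"turn": 0},{"fingers": 1,"dx": 0,"dy": 0,"dz": -3,"turn": 0},{"fingers": 1,"dx": 0,"dy": 0,"dz": -3,"turn": 0},{"fingers": 1,"dx": 0,"dy": 0,"dz": -3,"turn": 0},{"fingers": 1,"dx": 0,"dy": 0,"dz": -3,"turn": 0},{"fingers": 1,"dx": 0,"dy": 0,"dz": -3,"turn": 0}]}}

```text
clock: 28.92
position: [0.5228, 0.1535, 0.0538]
ee_rot: [-0.027, -0.681, 0.73, 0.042]
contact_force: [-4.6, -0.9, 21.5]
width: 0.021
```

```bash
python3 go.py .523 .1536 .0546 -1.642
```

```text
d mm [0.2 0.1 0.8] turn -0.0021 q6 1.75 w 0.021 F [-4.6 -0.9 21.5] t 28.9167
toolz [-0.0971  0.0241 -0.995 ]
```

>>> {"method": "play_rows", "body": {"series": [{"fingers": 1,"dx": 0,"dy": 0,"dz": 1,"turn": 0},{"fingers": 0.45,"dx": 0,"dy": 0,"dz": 0,"turn": 0},{"fingers": 0.38,"dx": 0,"dy": 0,"dz": 0,"turn": 0},{"fingers": 0.25,"dx": 0,"dy": 0,"dz": 0,"turn": 0},{"fingers": 0.25,"dx": 0,"dy": 0,"dz": 0,"turn": 0},{"fingers": 0.25,"dx": 0,"dy": 0,"dz": 4,"turn": 0},{"fingers": 0.25,"dx": 0,"dy": 0,"dz": 10,"turn": 0},{"fingers": 0.25,"dx": 0,"dy": 0,"dz": 20,"turn": 0},{"fingers": 0.25,"dx": 0,"dy": 0,"dz": 30,"turn": 0},{"fingers": 0.25,"dx": 0,"dy": 0,"dz": 30,"turn": 0},{"fingers": 0.25,"dx": 0,"dy": 0,"dz": 20,"turn": 0},{"fingers": 0.25,"dx": 0,"dy": 0,"dz": 0,"turn": 0}]}}

```text
clock: 29.92
position: [0.5219, 0.153, 0.1743]
ee_rot: [-0.029, -0.681, 0.73, 0.043]
contact_force: [-0.4, 0.2, 0.3]
width: 0.0319
```

```bash
python3 - <<'E'
from h import *
p=np.load("tray.npy"); print("grip world",T(p[:3],[.011,-.066+p[3],.06]), "catch",T(p[:3],[.011,-.033,.031]))
E
python3 go.py .5158 .0579 .15 -1.642
```

```text
grip world [[0.51597048 0.05808102 0.06      ]] catch [[0.51802005 0.0868019  0.031     ]]
d mm [ -6.1 -95.1 -24.3] turn -0.0018 q6 1.76 w 0.0319 F [-0.4  0.2  0.3] t 29.9167
toolz [-0.0998  0.0233 -0.9947]
```

>>> {"method": "play_rows", "body": {"series": [{"fingers": 0.1,"dx": 0,"dy": -10,"dz": 0,"turn": 0},{"fingers": 0,"dx": -1,"dy": -20,"dz": 0,"turn": 0},{"fingers": 0,"dx": -1,"dy": -20,"dz": 0,"turn": 0},{"fingers": 0,"dx": -1,"dy": -20,"dz": 0,"turn": 0},{"fingers": 0,"dx": -1,"dy": -15,"dz": 0,"turn": 0},{"fingers": 0,"dx": -1,"dy": -8,"dz": 0,"turn": 0},{"fingers": 0,"dx": 0,"dy": 0,"dz": 0,"turn": 0},{"fingers": 0,"dx": 0,"dy": 0,"dz": 0,"turn": 0}]}}

```text
clock: 30.58
position: [0.5132, 0.0532, 0.1711]
ee_rot: [-0.031, -0.682, 0.73, 0.044]
contact_force: [-0.6, -0.1, -0.4]
width: 0.0426
```

```bash
python3 go.py .516 .0581 .054 -1.642; python3 - <<'E'
from h import *
d=get_image("top"); save(d,"t5",(160,145,260,245),6)
p=np.load("tray.npy")
f=lambda L:((proj(d,T(p[:3],L))+.5-[160,145])*6-.5).round(0)
for y in(.08,.034):
  for x,z in((-.101,.071),(.112,.067)):print(y,x,z,f([x,y,z]))
E
```

```text
d mm [   2.8    4.9 -117.1] turn -0.0036 q6 1.59 w 0.0426 F [-0.6 -0.1 -0.4] t 30.5833
toolz [-0.1056  0.0221 -0.9942]
0.08 -0.101 0.071 [[201. 510.]]
0.08 0.112 0.067 [[233. 128.]]
0.034 -0.101 0.071 [[284. 515.]]
0.034 0.112 0.067 [[315. 133.]]
```

View pics/t5.png

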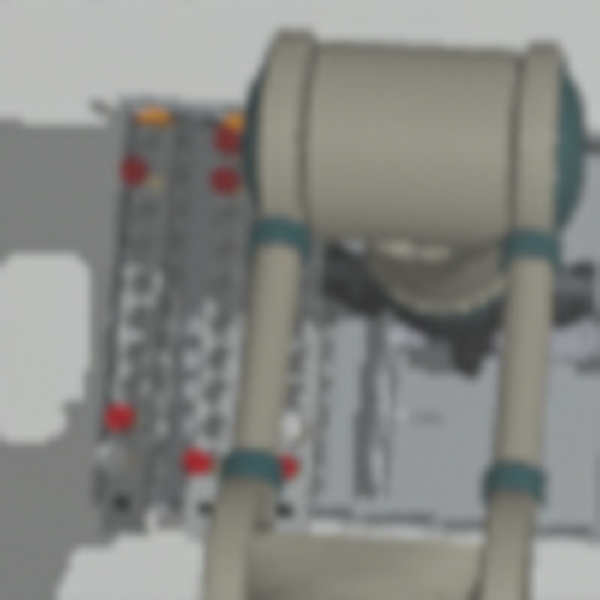

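>>> {"method": "play_rows", "body": {"series": [{"fingers": 0,"dx": 3,"dy": 4,"dz": 0,"turn": -0.003},{"fingers": 0,"dx": 0,"dy": 0,"dz": -12,"turn": 0},{"fingers": 0,"dx": 0,"dy": 0,"dz": -12,"turn": 0},{"fingers": 0,"dx": 0,"dy": 0,"dz": -12,"turn": 0},{"fingers": 0,"dx": 0,"dy": 0,"dz": -12,"turn": 0},{"fingers": 0,"dx": 0,"dy": 0,"dz": -6,"turn": 0},{"fingers": 0,"dx": 0,"dy": 0,"dz": 0,"turn": 0},{"fingers": 0,"dx": 0,"dy": 0,"dz": 0,"turn": 0}]}}

```text
clock: 31.3
position: [0.5188, 0.0655, 0.1149]
ee_rot: [-0.029, -0.683, 0.728, 0.044]
contact_force: [-0.2, 0.2, 0.5]
width: 0.0428
```

```bash
python3 go.py .516 .0581 .054 -1.642
```

```text
d mm [ -2.8  -7.4 -60.9] turn -0.0072 q6 1.6 w 0.0428 F [-0.2  0.2  0.5] t 31.3
toolz [-0.1028  0.0253 -0.9944]
```

>>> {"method": "play_rows", "body": {"series": [{"fingers": 0,"dx": -2,"dy": -7,"dz": 0,"turn": -0.007},{"fingers": 0,"dx": 0,"dy": 0,"dz": -10,"turn": 0},{"fingers": 0,"dx": 0,"dy": 0,"dz": -10,"turn": 0},{"fingers": 0,"dx": 0,"dy": 0,"dz": -8,"turn": 0},{"fingers": 0,"dx": 0,"dy": 0,"dz": -4,"turn": 0},{"fingers": 0,"dx": 0,"dy": 0,"dz": 0,"turn": 0},{"fingers": 0,"dx": 0,"dy": 0,"dz": 0,"turn": 0}]}}

```text
clock: 31.88
position: [0.5178, 0.0582, 0.0812]
ee_rot: [-0.027, -0.68, 0.731, 0.044]
contact_force: [-0.6, -1.0, 0.3]
width: 0.0428
```

```bash
python3 go.py .516 .0581 .054 -1.642
```

```text
d mm [ -1.8  -0.1 -27.2] turn 0.0003 q6 1.59 w 0.0428 F [-0.6 -1.   0.3] t 31.8833
toolz [-0.0994  0.0262 -0.9947]
```

>>> {"method": "play_rows", "body": {"series": [{"fingers": 0,"dx": -1,"dy": 0,"dz": -7,"turn": 0},{"fingers": 0,"dx": 0,"dy": 0,"dz": -7,"turn": 0},{"fingers": 0,"dx": 0,"dy": 0,"dz": -6,"turn": 0},{"fingers": 0,"dx": 0,"dy": 0,"dz": -4,"turn": 0},{"fingers": 0,"dx": 0,"dy": 0,"dz": 0,"turn": 0},{"fingers": 0,"dx": 0,"dy": 0,"dz": 0,"turn": 0},{"fingers": 1,"dx": 0,"dy": 0,"dz": 0,"turn": 0},{"fingers": 1,"dx": 0,"dy": 0,"dz": 0,"turn": 0},{"fingers": 1,"dx": 0,"dy": 0,"dz": 0,"turn": 0},{"fingers": 1,"dx": 0,"dy": 0,"dz": 0,"turn": 0},{"fingers": 1,"dx": 0,"dy": 0,"dz": 0,"turn": 0},{"fingers": 1,"dx": 0,"dy": 0,"dz": 0,"turn": 0},{"fingers": 1,"dx": 0,"dy": 0,"dz": 0,"turn": 0}]}}

```text
clock: 32.97
position: [0.5169, 0.0585, 0.0549]
ee_rot: [-0.028, -0.681, 0.731, 0.043]
contact_force: [0.1, 1.5, -0.9]
width: 0.0133
```

```bash
python3 go.py .516 .0581 .054 -1.642
```

```text
d mm [-0.9 -0.4 -0.9] turn -0.0007 q6 1.59 w 0.0133 F [ 0.1  1.5 -0.9] t 32.9667
toolz [-0.0986  0.0251 -0.9948]
```

>>> {"method": "play_rows", "body": {"series": [{"fingers": 1,"dx": 0,"dy": 4,"dz": 0,"turn": 0},{"fingers": 1,"dx": 0.5,"dy": 6,"dz": 0,"turn": 0},{"fingers": 1,"dx": 0.5,"dy": 6,"dz": 0,"turn": 0},{"fingers": 1,"dx": 0.5,"dy": 6,"dz": 0,"turn": 0},{"fingers": 1,"dx": 0.5,"dy": 6,"dz": 0,"turn": 0},{"fingers": 1,"dx": 0.5,"dy": 6,"dz": 0,"turn": 0},{"fingers": 1,"dx": 0.5,"dy": 6,"dz": 0,"turn": 0}], "squeeze": 40}}

```text
clock: 33.55
position: [0.5198, 0.0967, 0.0549]
ee_rot: [-0.031, -0.681, 0.731, 0.04]
contact_force: [0.2, -4.7, -1.0]
width: 0.0134
```

```bash
python3 go.py .5228 .1417 .055 -1.642
```

```text
d mm [ 3.  45.   0.1] turn -0.0008 q6 1.67 w 0.0134 F [ 0.2 -4.7 -1. ] t 33.55
toolz [-0.0998  0.0167 -0.9949]
```

Sliding smoothly at about 5 N. Next I'll cover most of the remaining travel slowly.

>>> {"method": "play_rows", "body": {"series": [{"fingers": 1,"dx": 0.3,"dy": 5,"dz": 0,"turn": 0},{"fingers": 1,"dx": 0.3,"dy": 5,"dz": 0,"turn": 0},{"fingers": 1,"dx": 0.4,"dy": 5,"dz": 0,"turn": 0},{"fingers": 1,"dx": 0.4,"dy": 5,"dz": 0,"turn": 0},{"fingers": 1,"dx": 0.4,"dy": 5,"dz": 0,"turn": 0},{"fingers": 1,"dx": 0.4,"dy": 5,"dz": 0,"turn": 0},{"fingers": 1,"dx": 0.4,"dy": 4,"dz": 0,"turn": 0},{"fingers": 1,"dx": 0,"dy": 0,"dz": 0,"turn": 0}]}}

```text
clock: 34.22
position: [0.5228, 0.1366, 0.0549]
ee_rot: [-0.03, -0.681, 0.73, 0.041]
contact_force: [-0.1, -1.4, -1.2]
width: 0.0138
```

```bash
python3 go.py .5228 .1417 .055 -1.642
```

```text
d mm [0.  5.1 0.1] turn -0.0013 q6 1.73 w 0.0138 F [-0.1 -1.4 -1.2] t 34.2167
toolz [-0.0996  0.0181 -0.9949]
```

>>> {"method": "play_rows", "body": {"series": [{"fingers": 1,"dx": 0,"dy": 2,"dz": 0,"turn": 0},{"fingers": 1,"dx": 0,"dy": 2,"dz": 0,"turn": 0},{"fingers": 1,"dx": 0,"dy": 2,"dz": 0,"turn": 0},{"fingers": 1,"dx": 0,"dy": 2,"dz": 0,"turn": 0}]}}

```text
clock: 34.55
position: [0.5235, 0.1451, 0.0549]
ee_rot: [-0.03, -0.681, 0.73, 0.04]
contact_force: [1.0, -4.8, -0.5]
width: 0.0134
```

```bash
python3 go.py .5228 .1417 .055 -1.642
```

```text
d mm [-0.7 -3.4  0.1] turn -0.0015 q6 1.74 w 0.0134 F [ 1.  -4.8 -0.5] t 34.55
toolz [-0.0983  0.0176 -0.995 ]
```

>>> {"method": "play_rows", "body": {"series": [{"fingers": 1,"dx": 0,"dy": 1,"dz": 0,"turn": 0},{"fingers": 1,"dx": 0,"dy": 1.5,"dz": 0,"turn": 0},{"fingers": 1,"dx": 0,"dy": 1.5,"dz": 0,"turn": 0}]}}

```text
clock: 34.8
position: [0.5235, 0.146, 0.0549]
ee_rot: [-0.032, -0.682, 0.73, 0.038]
contact_force: [1.1, -10.3, -1.0]
width: 0.0137
```

```bash
python3 go.py .5228 .1417 .055 -1.642
```

```text
d mm [-0.7 -4.3  0.1] turn -0.003 q6 1.75 w 0.0137 F [  1.1 -10.3  -1. ] t 34.8
toolz [-0.0988  0.011  -0.995 ]
```

The force has climbed to 10 N with little motion, so it's either locked or at the stop. I'll try a gentle pull back.

>>> {"method": "play_rows", "body": {"series": [{"fingers": 1,"dx": 0,"dy": -2,"dz": 0,"turn": 0},{"fingers": 1,"dx": 0,"dy": -2,"dz": 0,"turn": 0},{"fingers": 1,"dx": 0,"dy": -2,"dz": 0,"turn": 0}]}}

```text
clock: 35.05
position: [0.5233, 0.1429, 0.0549]
ee_rot: [-0.03, -0.681, 0.731, 0.04]
contact_force: [1.0, 1.0, -1.1]
width: 0.0135
```

```bash
python3 go.py .5228 .1417 .055 -1.642
```

```text
d mm [-0.5 -1.2  0.1] turn 0.0002 q6 1.74 w 0.0135 F [ 1.   1.  -1.1] t 35.05
toolz [-0.0992  0.0181 -0.9949]
```

>>> {"method": "play_rows", "body": {"series": [{"fingers": 1,"dx": 0,"dy": -1.5,"dz": 0,"turn": 0},{"fingers": 1,"dx": 0,"dy": -1.5,"dz": 0,"turn": 0},{"fingers": 1,"dx": 0,"dy": -1.5,"dz": 0,"turn": 0}]}}

```text
clock: 35.3
position: [0.5231, 0.1408, 0.0549]
ee_rot: [-0.028, -0.68, 0.731, 0.042]
contact_force: [-0.8, 8.2, -3.2]
width: 0.0131
```

```bash
python3 go.py .5228 .1417 .055 -1.642
```

```text
d mm [-0.3  0.9  0.1] turn 0.0008 q6 1.73 w 0.0131 F [-0.8  8.2 -3.2] t 35.3
toolz [-0.099   0.0229 -0.9948]
```

>>> {"method": "play_rows", "body": {"series": [{"fingers": 1,"dx": 0,"dy": -1.5,"dz": 0,"turn": 0},{"fingers": 1,"dx": 0,"dy": -1.5,"dz": 0,"turn": 0},{"fingers": 1,"dx": 0,"dy": -1.5,"dz": 0,"turn": 0}]}}

```text
clock: 35.55
position: [0.5231, 0.1408, 0.0549]
ee_rot: [-0.025, -0.68, 0.731, 0.045]
contact_force: [1.1, 8.0, -2.6]
width: 0.0135
```

```bash
python3 go.py .5228 .1417 .055 -1.642
```

```text
d mm [-0.3  0.9  0.1] turn 0.0012 q6 1.72 w 0.0135 F [ 1.1  8.  -2.6] t 35.55
toolz [-0.0982  0.0308 -0.9947]
```

>>> {"method": "play_rows", "body": {"series": [{"fingers": 1,"dx": 0,"dy": -4,"dz": 0,"turn": 0},{"fingers": 1,"dx": 0,"dy": -4,"dz": 0,"turn": 0}]}}

```text
clock: 35.72
position: [0.5231, 0.1403, 0.0549]
ee_rot: [-0.021, -0.679, 0.732, 0.049]
contact_force: [0.6, 16.7, -3.9]
width: 0.0138
```

```bash
python3 go.py .5228 .1417 .055 -1.642
```

```text
d mm [-0.3  1.4  0.1] turn 0.0037 q6 1.71 w 0.0138 F [ 0.6 16.7 -3.9] t 35.7167
toolz [-0.0973  0.0443 -0.9943]
```

It resists 16.7 N without moving, against 2–8 N needed to slide it, so it's latched. I'll relax, release, retreat and check.

>>> {"method": "play_rows", "body": {"series": [{"fingers": 1,"dx": 0,"dy": 2,"dz": 0,"turn": 0},{"fingers": 0.6,"dx": 0,"dy": 0,"dz": 0,"turn": 0},{"fingers": 0.3,"dx": 0,"dy": 0,"dz": 0,"turn": 0},{"fingers": 0.3,"dx": 0,"dy": 0,"dz": 0,"turn": 0},{"fingers": 0.3,"dx": 0,"dy": 0,"dz": 0,"turn": 0},{"fingers": 0.3,"dx": 0,"dy": 0,"dz": 5,"turn": 0},{"fingers": 0.3,"dx": 0,"dy": 0,"dz": 10,"turn": 0},{"fingers": 0.3,"dx": 0,"dy": 0,"dz": 20,"turn": 0},{"fingers": 0.3,"dx": 0,"dy": 0,"dz": 30,"turn": 0},{"fingers": 0.3,"dx": 0,"dy": -10,"dz": 30,"turn": 0},{"fingers": 0.3,"dx": 0,"dy": -30,"dz": 20,"turn": 0},{"fingers": 0.3,"dx": -5,"dy": -35,"dz": 0,"turn": 0},{"fingers": 0.3,"dx": -5,"dy": -35,"dz": 0,"turn": 0},{"fingers": 0.3,"dx": -5,"dy": -35,"dz": 0,"turn": 0},{"fingers": 0.3,"dx": -5,"dy": -35,"dz": 0,"turn": 0},{"fingers": 0.3,"dx": -5,"dy": -35,"dz": 0,"turn": 0},{"fingers": 0.3,"dx": -5,"dy": -35,"dz": 0,"turn": 0},{"fingers": 0.3,"dx": -5,"dy": -30,"dz": 0,"turn": 0},{"fingers": 0.3,"dx": 0,"dy": -15,"dz": 0,"turn": 0},{"fingers": 0.3,"dx": 0,"dy": 0,"dz": 0,"turn": 0}]}}

```text
clock: 37.38
position: [0.4859, -0.167, 0.1915]
ee_rot: [-0.016, -0.681, 0.731, 0.041]
contact_force: [0.4, 0.6, 0.0]
width: 0.0299
```

```bash
python3 - <<'E'
from h import *
p=np.load("tray.npy"); t=get_image("top"); s=get_image("scene")
a=cv2.resize(t["pixels"][145:245,160:270,::-1],None,fx=4,fy=4,interpolation=cv2.INTER_CUBIC)
b=cv2.resize(s["pixels"][195:285,205:305,::-1],None,fx=3.6,fy=3.6,interpolation=cv2.INTER_CUBIC)
im=np.zeros((400,800,3),np.uint8); im[:400,:440]=a; im[:324,440:800]=b; cv2.imwrite("pics/end.png",im)
f=lambda L:((proj(t,T(p[:3],L))+.5-[160,145])*4-.5).round(0)
g=lambda L:((proj(s,T(p[:3],L))+.5-[205,195])*3.6-.5+[440,0]).round(0)
print("block",f([.011,.022,.079]),"plate face",f([[-.09,.075,.039],[.11,.075,.039]]),"catch top",f([.011,-.033,.039]),g([.011,-.033,.039]))
for y in(.134,.112,.09): print(y,f([[-.101,y,.071],[.112,y,.067]]).tolist())
E
python3 go.py .5 0 .2 -1.642
```

```text
block [[213. 209.]] plate face [[148. 327.]
 [166.  93.]] catch top [[284. 217.]] [[562. 167.]]
0.134 [[69.0, 335.0], [91.0, 81.0]]
0.112 [[95.0, 337.0], [117.0, 82.0]]
0.09 [[122.0, 339.0], [143.0, 84.0]]
d mm [ 14.2 164.    8.7] turn -0.0033 q6 1.18 w 0.0302 F [-0.5  0.8  0.4] t 37.4833
toolz [-0.0801  0.0396 -0.996 ]
```

View pics/end.png

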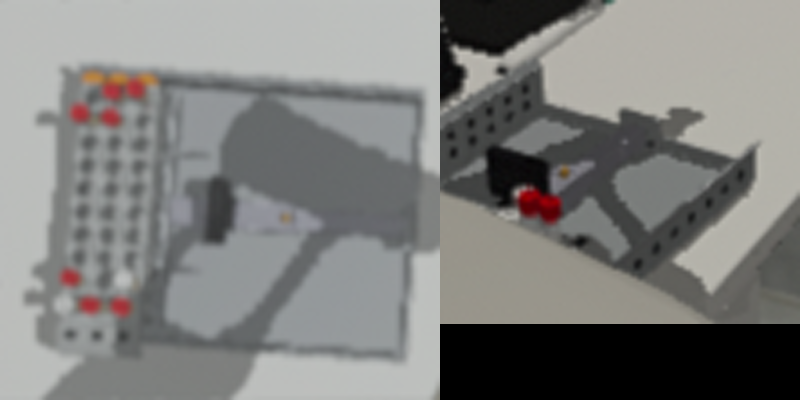

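The last picture shows the brass button standing in its hole at (287,216), against a predicted (284,217). The three carriers are side by side and upright, with handle dots at (70,334), (97,335) and (123,336) over the front wall, and the arm is clear.

```bash
python3 -c "
from rig import *
print(sign_off())"
```

```text
the job is handed in; nothing more can be done
None
```

I handed the job in at about 37.5 s: all three carriers stand side by side in the tray and the retainer is closed and latched. `sign_off()` reports no verdict, so this rests on my own checks.

**What I did:** I gripped each carrier at mid-length and set it in the tray, handle over the low front wall. Then I slid the retainer up and backed the arm clear.

**What the last checks showed:**
- **Carriers:** the handle dots and orange tags lie within 1–2 px of where upright, parallel carriers should be. C is the least straight, at about 0.01 rad.
- **Latch:** the retainer stopped against a 10 N push and held against a 17 N pull without moving. The brass button shows through its hole.

**What disagreed or went less cleanly:**
- **Retainer position:** from my tray pose, the grip block in the image reads about 0.083 m. The button reads about 2–3 mm off the same way, which points to a tray calibration offset, so the likely value is about 0.086 m.
- **Tool tilt:** the tool drifted out of vertical during moves, by up to about 0.1 rad. Carrier C went down tilted by about 0.07 rad; I pressed it level with about 21 N before letting go.
- **Bystanders:** I did not measure the mouse and wash bottle again at the end; no move was aimed near them and I saw no unexpected contact force.

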